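Turn the drain tray round in its sloping cradle

TASK

The blue drain tray sits back to front in its sloping grey cradle, so it cannot drain. Lift it clear by its white post, turn it half round so that its red notched side is on the low side of the cradle, at the spout, and set it (do not drop it) fully home in the cradle again. Leave the other loose things on the shelf where they are.

Things in the scene. Friction and masses are not known exactly. Their poses are not given: they have to be found in the camera images.
- cradle: Fixed grey metal cradle, sloping 25 degrees. Origin: centre of the pocket floor, 62 mm above the shelf; x up the slope, y level, z square to the floor, leaning 25 degrees from vertical towards the low side (-x, roughly towards the robot). Pocket 96 (x) x 136 (y) mm inside; walls 4 mm thick, 20 mm high, rims folded out at 45 degrees as a lead-in ending 27 mm above the floor.
- insert: Loose blue tray, 90 (x) x 130 (y) mm, walls 30 mm high, 0.2 to 0.35 kg; 3 mm play on each side in the pocket. Origin: centre of its underside, z up through its white post. Its -x wall is red with a 44 mm notch; the others are blue. It starts in the pocket with its x pointing down the slope (half a turn wrong); seated rightly its frame coincides with the cradle's within the play.
- drain_notch (a point): Middle of the notch in the tray's red wall, at the tray's floor: 43 mm from the tray's origin along its -x, 5 mm up.
- post_top (a point): Centre of the top of the tray's white post, on the tray's axis, 85 mm from its underside (55 mm above its walls). The post is 28 x 28 mm square, its faces parallel to the tray's sides.
- spout (a point): Middle of the foot of the cradle's low wall, 50 mm from the cradle's origin along its -x; the wall has a 50 mm wide slot there and a steel spout outside it.
- rack: Fixed flat steel rack plate that carries the cradle, 220 (x) x 380 (y) x 12 mm high, on the shelf; origin under its centre, straight below the cradle's origin; turned about the vertical like the cradle.
- scrub_brush: Loose wooden scrub brush lying on the rack to the left of the cradle, bristles down, 150 x 46 x 38 mm high; origin under its centre. Leave it.
- soap_bar: Loose yellow bar of laundry soap on the rack to the right of the cradle, 85 x 50 x 28 mm high; origin under its centre. Leave it.
- bucket_lid: Red bucket lid, 240 mm across, 30 mm high with its handle, lying on the shelf; origin under its centre. Leave it.
- spray_bottle: Blue spray bottle, 72 mm across, 226 mm high, standing; origin under its centre. Leave it.
- peg_tub: Green tub of clothes pegs, 110 mm across, 105 mm high; origin under its centre. Leave it.
- detergent: White detergent bottle with orange cap, 76 mm across, 170 mm high; origin under its centre. Leave it.
- pole_fork: Chrome pole fork lying on the left of the shelf, pointing away from the robot, 340 mm long, 25 mm high; origin under the middle of it. Leave it.

How it is judged:
By the outcome, as a careful person would: the job done as asked, in the order asked, and still so for the second after the job is handed in, with the robot touching nothing.
It also fails if it takes over 40 s, if anything falls off the work surface, if the arm or the gripper's body presses on something with over 40 N, if the wrist force passes 120 N, or if a joint passes its speed limit or range.

ROBOT

A 6-joint arm with a two-finger parallel gripper is mounted at the origin on the work surface. World frame = base frame: x ahead of the robot, y to its left, z up, the work surface at z = 0. Lengths are in m, angles in rad, forces in N, time in s.
With the tool pointing down it reaches from about 0.35 to 0.975 m from the base axis. Payload 4.9 kg.
Tool frame: the origin (TCP) lies at the very end of the fingers, on their centre line; the grasp point (between the pads) lies 19 mm behind it (manip.grip_depth is the distance from the TCP to the grasp point, in m); z points along the fingers, x is the direction in which the jaws open and shut, and the axes are right-handed (so a half turn about z gives the same grasp; the last joint's range is limited). The gripper opens to 85 mm and grips with 20 to 120 N. Pads are 22 mm wide; open, the fingers measure 114 mm over their backs; the gripper's body (76 mm by 85 mm) begins 54 mm behind the grasp point. The pads swing forward as they close: fully open they stand 13 mm farther back than shut.
Start: joints at [-1.251, 0.053, 1.613, -0, 1.476, -0.119], TCP at [0.266, -0.566, 0.207] pointing down, gripper open.
Joint ranges: [-3.01, 3.01], [-1.01, 2.22], [0.06, 2.58], [-1.02, 4.17], [0.09, 2.62], [-3.14, 3.14]. Speed limits (rad/s): [2.57, 2.57, 3.14, 3.14, 3.14, 3.14].

INTERFACE

Orientations are given as a unit quaternion [w, x, y, z].
In Python, from plant import manip gives the robot as it stands. The module is installed in compiled form; this text tells all that it offers.
- The arm moves only by the shell command python3 -m crank 'ROWS' [OPENING]. ROWS is JSON, a list of rows, each a list of 4 numbers: the shift along the tool's x, y, z in cm, then the turn about the tool's z in units of 6 degrees (1.0 is 6 degrees). A call has 1 to 10 rows; each row shifts and turns the commanded pose from where the row before left it, along the tool's axes as they then stand; what a row does not reach is not made up. A row lasts 1/12 s, in which the tool goes at most 41.7 mm and 7.16 degrees, less where a joint would pass 70% of its speed; a pose out of reach is approached as far as the arm can. A call with a gripper value outside its range is refused whole. OPENING is the opening, from 0 (shut) to 1 (fully open), set as the call begins (- or left out, the last holds). The fingers move at their own pace and stop on an object; the grip force is fixed at half the most. Time passes only in rows, so rows that do not move let the fingers close. It gives the time, the measured TCP pose, the force and the opening at its end, in the units of the state.
- manip.state(): the state, without advancing time (a new reading comes with each control period).
- manip.grab_frame(name): name is "scene" or "top" or "wrist"; returns a dict with "img" (400x640x3 uint8, red, green, blue), "intrinsics" (3x3 intrinsics, pixels), "position" and "orientation" of the camera in the world. Camera axes: x right, y up, looking along -z (the intrinsics and any distortion apply to the point x, -y, -z); pixel columns grow to the right and rows downward; lengths in m; the calibration is good to about 2 mm. A picture is of the moment at which its call begins. There is no depth.
- manip.job_done(): hands the job in, once; it reports no verdict.
The state is a dict: "time": time; "joint_pos": joint angles; "joint_vel": joint speeds; "joint_efforts": joint torques, N m; "tool_pos": TCP position; "tool_rot": TCP orientation; "contact_force": force on the tool from outside, world axes, zero at the start; "ft_torque": the same for the moment, N m; "gripper_width": opening from 0.0 (shut) to 1.0 (fully open).
Only numpy, scipy, OpenCV 4.12 (cv2) and the standard library are available. Lean on these libraries where they do the work, as an engineer would, in place of code of your own. Each camera call takes 0.05 s, during which the arm holds its last target.

## Working session

There is one attempt and no reset: what is moved stays moved. The work goes in short steps, Python scripts to look and compute and a shell command to move; the robot and the scene stay as the last step left them, time stands still between calls to the robot, and variables do not carry over. Pictures are saved under pics/ and viewed, and the job is handed in when it is done.

```bash
mkdir -p pics; python3 - <<'E'
from plant import manip
import cv2,numpy as np
print(manip.state()); print(manip.grip_depth)
for n in("scene","top","wrist"):
    f=manip.grab_frame(n); cv2.imwrite(f"pics/a_{n}.png",f["img"][:,:,::-1]); print(n,f["intrinsics"],f["position"],f["orientation"],[k for k in f])
    np.savez(f"pics/a_{n}.npz",K=f["intrinsics"],p=f["position"],q=f["orientation"])
E
```

```text
{'time': 0.0, 'joint_pos': array([-1.25102173e+00,  5.33499181e-02,  1.61429466e+00,  1.92625502e-05,
        1.47600867e+00, -1.19007474e-01]), 'joint_vel': array([ 3.67497314e-04,  2.70909684e-04,  6.84171223e-04, -7.74104869e-05,
        1.65674561e-03,  1.10802983e-03]), 'joint_efforts': array([ 7.92059072e-04, -3.93679941e+01, -3.70175457e+01, -2.35314377e-05,
        7.08013598e-03, -1.96632151e-06]), 'tool_pos': array([ 0.26531124, -0.56514824,  0.20596698]), 'tool_rot': array([-6.59276612e-04,  8.44047997e-01, -5.36266648e-01, -7.91805900e-04]), 'contact_force': array([-0.51119175, -0.4313853 ,  0.01232098]), 'ft_torque': array([ 0.03714874, -0.01314656, -0.00601002]), 'gripper_width': 1.0007453768996628}
0.0187
scene [[469.06893314   0.         324.76450349]
 [  0.         469.06893314 197.81821567]
 [  0.           0.           1.        ]] [ 1.33892585 -0.08999899  1.28306309] [0.69263186 0.23598449 0.20916289 0.64870896] ['img', 'intrinsics', 'position', 'orientation']
top [[421.96801476   0.         319.84146752]
 [  0.         421.96801476 208.6782013 ]
 [  0.           0.           1.        ]] [0.22816843 0.00754747 1.48080123] [ 0.70515802  0.06445538 -0.06836182 -0.7027975 ] ['img', 'intrinsics', 'position', 'orientation']
wrist [[322.00703405   0.         315.08594133]
 [  0.         322.00703405 199.98140604]
 [  0.           0.           1.        ]] [ 0.3402576  -0.52928138  0.37175111] [ 0.83308238 -0.13581534  0.08782853 -0.52897456] ['img', 'intrinsics', 'position', 'orientation']
```

View pics/a_scene.png

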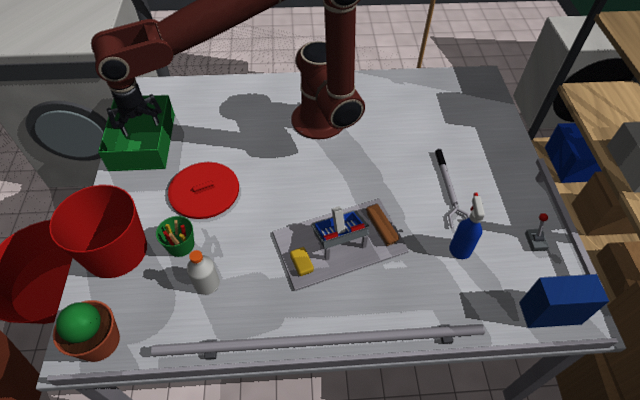

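View pics/a_top.png

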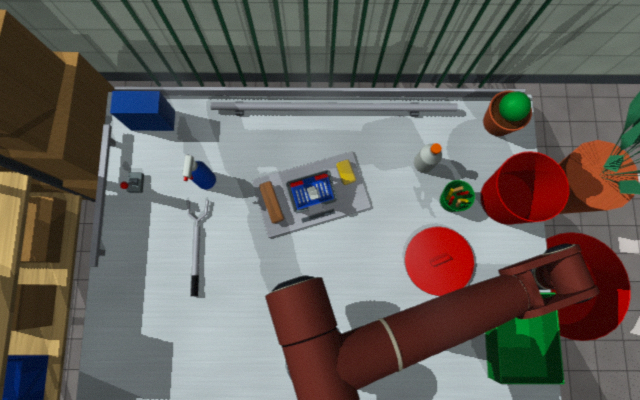

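View pics/a_wrist.png

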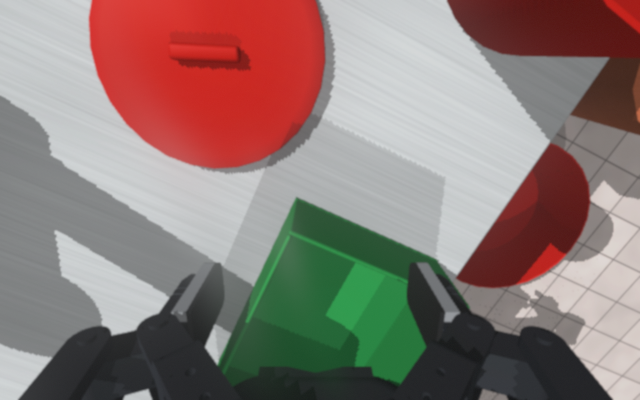

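```bash
python3 - <<'E'
import cv2
a=cv2.imread('pics/a_scene.png')[190:300,260:420]; cv2.imwrite('pics/b_scene.png',cv2.resize(a,None,fx=5,fy=5,interpolation=cv2.INTER_CUBIC))
a=cv2.imread('pics/a_top.png')[145:245,245:385]; cv2.imwrite('pics/b_top.png',cv2.resize(a,None,fx=5.5,fy=5.5,interpolation=cv2.INTER_CUBIC))
E
```

```text
(no output)
```

View pics/b_scene.png

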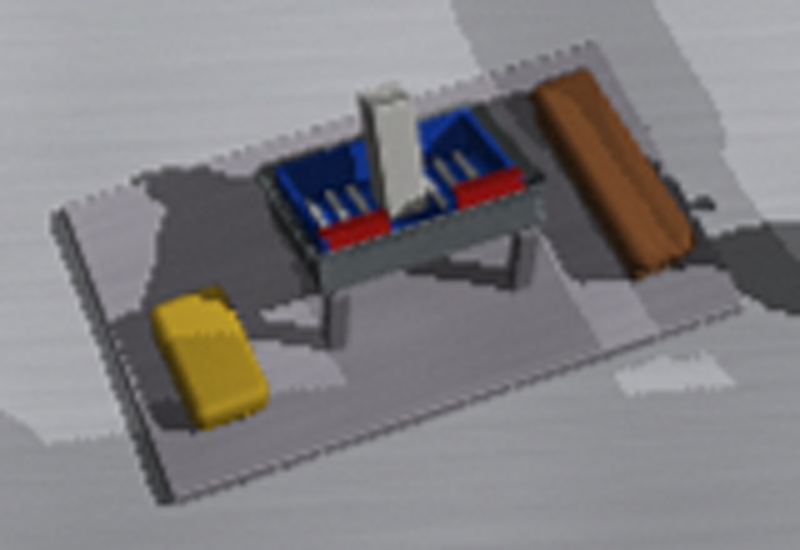

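View pics/b_top.png

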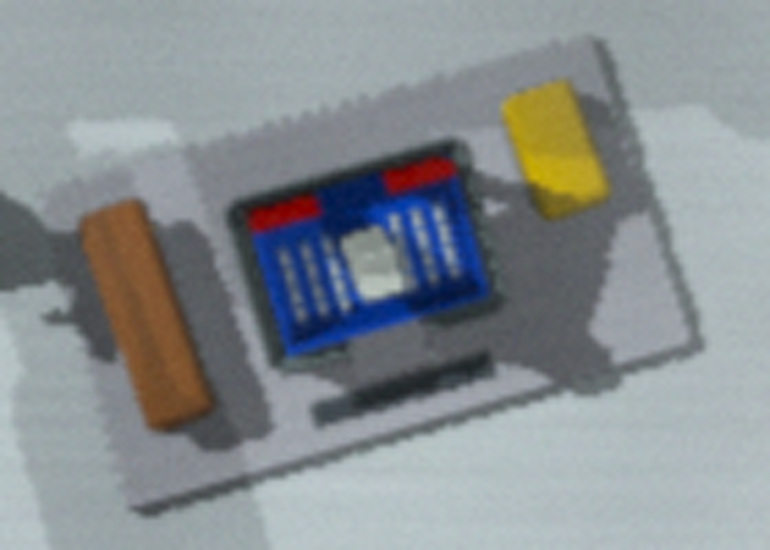

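```bash
cat > h.py <<'E'
import numpy as np
from scipy.spatial.transform import Rotation as R
def rot(q): return R.from_quat([q[1],q[2],q[3],q[0]]).as_matrix()
def proj(c,P):
    P=np.atleast_2d(P); v=(P-c['p'])@rot(c['q']); v=v*[1,-1,-1]
    u=v@c['K'].T; return u[:,:2]/u[:,2:]
def ray(c,uv):
    d=np.linalg.inv(c['K'])@[uv[0],uv[1],1]; return c['p'],rot(c['q'])@(d*[1,-1,-1])
def onplane(c,uv,z):
    p,d=ray(c,uv); return p+d*(z-p[2])/d[2]
def cradle(x,y,yaw):
    cx=np.array([np.cos(yaw),np.sin(yaw),0]); cy=np.array([-np.sin(yaw),np.cos(yaw),0]);z=np.array([0,0,1.])
    a=np.radians(25); X=cx*np.cos(a)+z*np.sin(a); Z=-cx*np.sin(a)+z*np.cos(a)
    return np.array([x,y,.062]),np.stack([X,cy,Z],1)
E
cat > m.py <<'E'
from h import *
from scipy.optimize import least_squares
import cv2
S=dict(np.load('pics/a_scene.npz'));T=dict(np.load('pics/a_top.npz'))
s=[(272,232.4),(293,288.4),(408,250),(379,198.4)]
t=[(353.5,152.3),(371.9,207.7),(269.5,237.2),(254.1,179)]
for c,l in((S,s),(T,t)):
    for uv in l: print(onplane(c,uv,.012).round(4))
# corner order: s: near right, far right, far left, near left
def cor(p):
    c,sn=np.cos(p[2]),np.sin(p[2]);f=lambda a,b:[p[0]+c*a-sn*b,p[1]+sn*a+c*b,.012]
    return np.array([f(-.11,-.19),f(.11,-.19),f(.11,.19),f(-.11,.19)])
def res(p,w=(1,1)):
    C=cor(p); return np.r_[w[0]*(proj(S,C)-s).ravel(),w[1]*(proj(T,C[[1,0,3,2]])-t).ravel()]
for w in((1,1),(1,0),(0,1)):
    r=least_squares(res,[.6,0,.2],args=(w,)); print(w,r.x.round(4),np.degrees(r.x[2]),r.fun.round(1)[:16])
p=least_squares(res,[.6,0,.2]).x
# post top triangulate
o,M=cradle(*p)
print('post pred',o+M[:,2]*.085, proj(S,o+M[:,2]*.085),proj(T,o+M[:,2]*.085))
E
python3 m.py
```

```text
[ 0.5213 -0.1802  0.012 ]
[ 0.7209 -0.1192  0.012 ]
[0.6123 0.2441 0.012 ]
[0.4067 0.1814 0.012 ]
[ 0.717  -0.1221  0.012 ]
[ 0.512  -0.1849  0.012 ]
[0.4056 0.1755 0.012 ]
[0.6153 0.236  0.012 ]
(1, 1) [0.5637 0.0291 0.2906] 16.647713474367247 [-1.3 -2.2 -0.7  0.9 -0.3  0.7 -0.6 -0.6 -0.2 -1.7 -0.1 -0.2 -1.2  0.5
 -1.9  0.1]
(1, 0) [0.5646 0.0314 0.2964] 16.980862243458205 [-0.7 -1.6  0.4  1.3  0.5  0.5 -0.2 -0.7 -0.  -0.  -0.  -0.  -0.   0.
 -0.   0. ]
(0, 1) [0.5627 0.0261 0.2841] 16.276391019614962 [-0.  -0.  -0.   0.  -0.   0.  -0.  -0.   0.9 -1.2  0.6  0.5 -0.6  0.5
 -0.9  0.1]
post pred [0.52931721 0.01877899 0.13903616] [[335.55957169 208.40544903]] [[314.25738572 194.86803337]]
```

```bash
cat > go.py <<'E'
import sys
from h import *
from plant import manip
# usage: go.py x y z yawdeg -> delta in tool units
x,y,z,w=map(float,sys.argv[1:5]); s=manip.state(); M=rot(s['tool_rot'])
yaw=np.degrees(np.arctan2(M[1,0],M[0,0]))
d=M.T@(np.array([x,y,z])-s['tool_pos'])
print('t',s['time'],'pos',s['tool_pos'].round(4),'yaw',yaw.round(2),'j',s['joint_pos'].round(2),'F',s['contact_force'].round(1))
print('shift cm',(d*100).round(2),'turn units',((yaw-w+180)%360-180)/6, 'turn first shift', end=' ')
a=np.radians(w);print((100*np.array([np.cos(a)*(x-s['tool_pos'][0])+np.sin(a)*(y-s['tool_pos'][1]),np.sin(a)*(x-s['tool_pos'][0])-np.cos(a)*(y-s['tool_pos'][1]),s['tool_pos'][2]-z])).round(2))
E
python3 go.py .535 .022 .27 -73.3
```

```text
t 0.15 pos [ 0.2654 -0.5653  0.2062] yaw -64.86 j [-1.25  0.05  1.61  0.    1.48 -0.12] F [-0.4  1.   0.5]
shift cm [-41.72 -49.36  -6.3 ] turn units 1.4070317633054685 turn first shift [-48.5  -42.7   -6.38]
```

```bash
python3 -m crank '[[0,0,-3.2,0.7],[0,0,-3.2,0.7],[-3.03,-2.67,0,0],[-3.03,-2.67,0,0],[-3.03,-2.67,0,0],[-3.03,-2.67,0,0],[-3.03,-2.67,0,0],[-3.03,-2.67,0,0],[-3.03,-2.67,0,0],[-3.03,-2.67,0,0]]' 1
python3 -m crank '[[-3.03,-2.67,0,0],[-3.03,-2.67,0,0],[-3.03,-2.67,0,0],[-3.03,-2.67,0,0],[-3.03,-2.67,0,0],[-3.03,-2.67,0,0],[-3.03,-2.67,0,0],[-3.03,-2.67,0,0],[0,0,0,0],[0,0,0,0]]'
python3 go.py .529 .0195 .27 -73.3
python3 - <<'E'
from plant import manip
import cv2,numpy as np
for n in("wrist",):
    f=manip.grab_frame(n); cv2.imwrite(f"pics/c_{n}.png",f["img"][:,:,::-1])
    np.savez(f"pics/c_{n}.npz",K=f["intrinsics"],p=f["position"],q=f["orientation"])
E
```

```text
time: 0.98
tool_pos: [0.4005, -0.2702, 0.2709]
tool_rot: [-0.0, 0.802, -0.597, -0.0]
contact_force: [0.8, -0.5, 1.0]
gripper_width: 1.001
time: 1.82
tool_pos: [0.535, 0.0234, 0.2705]
tool_rot: [0.0, 0.804, -0.595, -0.001]
contact_force: [0.9, -0.8, -0.5]
gripper_width: 0.998
t 1.8167 pos [0.535  0.0234 0.2705] yaw -73.03 j [-0.1  -0.19  1.74 -0.    1.59  1.18] F [ 0.9 -0.8 -0.5]
shift cm [0.2  0.69 0.05] turn units 0.04453920598399937 turn first shift [0.2  0.69 0.05]
```

View pics/c_wrist.png

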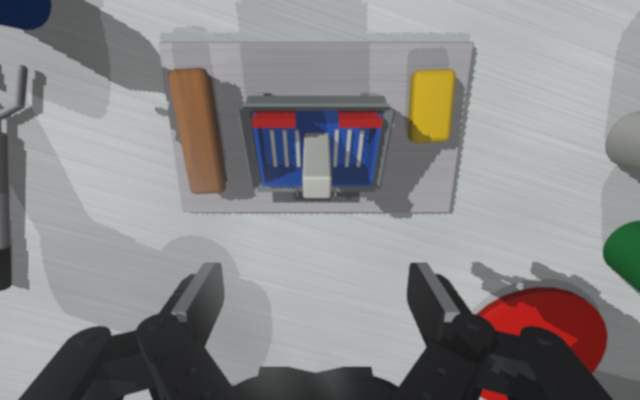

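```bash
python3 - <<'E'
import cv2
a=cv2.imread('pics/c_wrist.png')[20:230,150:490]; cv2.imwrite('pics/c_crop.png',cv2.resize(a,None,fx=2.3,fy=2.3,interpolation=cv2.INTER_CUBIC))
a=cv2.imread('pics/c_wrist.png')[85:215,230:410]; cv2.imwrite('pics/c_crop2.png',cv2.resize(a,None,fx=4.4,fy=4.4,interpolation=cv2.INTER_CUBIC))
E
```

```text
(no output)
```

View pics/c_crop.png

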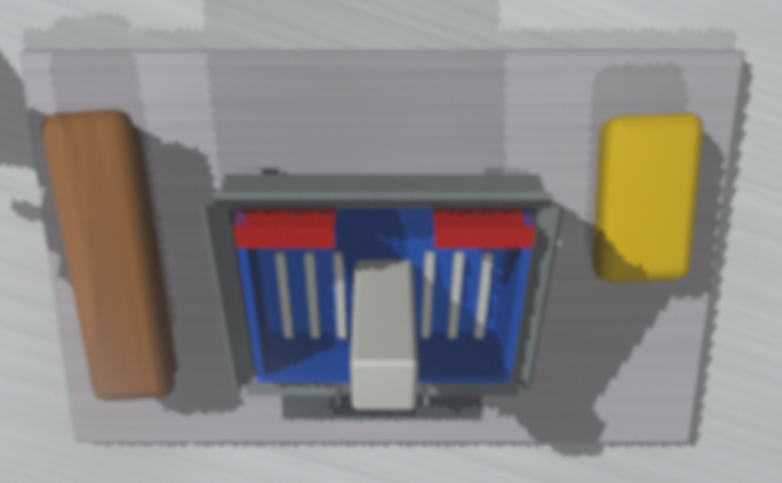

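View pics/c_crop2.png

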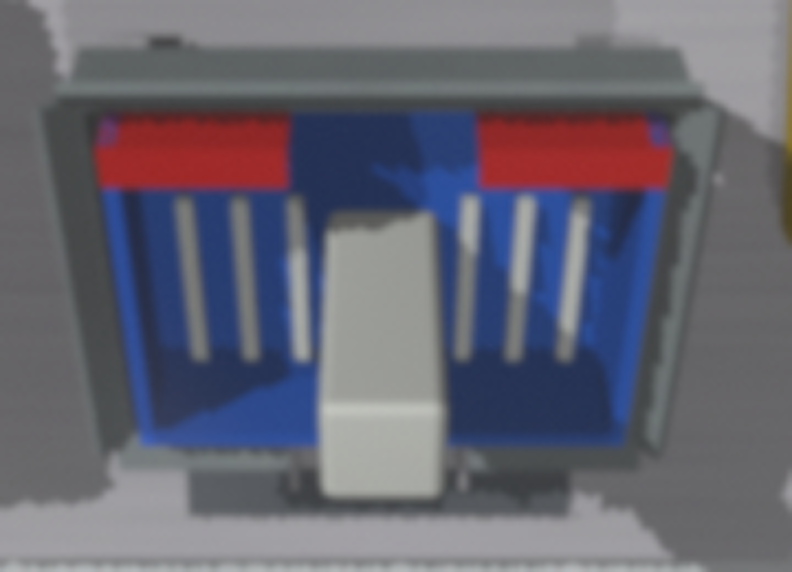

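```bash
cat > m2.py <<'E'
from h import *
from scipy.optimize import least_squares
W=dict(np.load('pics/c_wrist.npz'))
w=[(450.9,212.6),(473,41.7),(160.4,41.7),(183.5,211.7)]
pt=np.array([(320,404),(445,403),(441,498),(322,497)])/4.4+[230,85]
print(W['p'],W['q'])
def cor(p):
    c,sn=np.cos(p[2]),np.sin(p[2]);f=lambda a,b:[p[0]+c*a-sn*b,p[1]+sn*a+c*b,.012]
    return np.array([f(-.11,-.19),f(.11,-.19),f(.11,.19),f(-.11,.19)])
def res(p): return (proj(W,cor(p))-w).ravel()
r=least_squares(res,[.56,.03,.29]); print(r.x.round(4),np.degrees(r.x[2]),r.fun.round(1))
p=r.x
o,M=cradle(*p)
def post(q): # tray offset in cradle frame (x,y) and yaw about z
    C=np.array([[.014,.014],[.014,-.014],[-.014,-.014],[-.014,.014]]);c,s=np.cos(q[2]),np.sin(q[2])
    C=C@np.array([[c,s],[-s,c]])+q[:2]
    return o+np.c_[C,np.full(4,.085)]@M.T
print('pred',proj(W,post([0,0,0])).round(1),pt.round(1))
r2=least_squares(lambda q:(proj(W,post(q))-pt).ravel(),[0,0,0]);print(r2.x,r2.fun.round(1))
print('post top',post(r2.x).mean(0), 'cradle', o)
E
python3 m2.py
```

```text
[0.61429041 0.04872328 0.43607861] [ 0.79308364 -0.13034039  0.09718059 -0.58701419]
[0.5632 0.0313 0.2965] 16.986221639568967 [ 0.6  1.   3.5 -0.5 -2.8 -0.4 -1.4  1.9]
pred [[302.4 178.2]
 [332.4 178.2]
 [331.3 199.9]
 [303.1 199.9]] [[302.7 176.8]
 [331.1 176.6]
 [330.2 198.2]
 [303.2 198. ]]
[ 0.00208367  0.00046949 -0.00295703] [-0.9 -0.4  0.8 -0.1  0.7  0.2 -0.6  0.4]
post top [0.53054152 0.02177208 0.13991676] cradle [0.56322804 0.03126585 0.062     ]
```

```bash
python3 go.py .5374 .0239 .106 -73.0
python3 -m crank '[[0,-0.25,3,0],[0,0,3,0],[0,0,3,0],[0,0,3,0],[0,0,2.5,0],[0,0,1.2,0],[0,0,0.7,0],[0,0,0,0]]' 1
python3 go.py .5374 .0239 .106 -73.0
```

```text
t 1.8667 pos [0.5348 0.0221 0.2707] yaw -73.16 j [-0.1  -0.19  1.74 -0.    1.59  1.18] F [ 0.3 -0.8 -0. ]
shift cm [-0.09 -0.32 16.46] turn units -0.02635923103881055 turn first shift [-0.09 -0.3  16.47]
time: 2.53
tool_pos: [0.5365, 0.0214, 0.1061]
tool_rot: [0.001, 0.802, -0.597, -0.001]
contact_force: [0.4, 0.7, 0.2]
gripper_width: 0.996
t 2.5333 pos [0.5365 0.0214 0.1061] yaw -73.34 j [-0.1  -0.07  1.91 -0.    1.31  1.18] F [0.4 0.7 0.2]
shift cm [-0.21 -0.16  0.01] turn units -0.05735790823558299 turn first shift [-0.21 -0.16  0.01]
```

```bash
python3 -m crank '[[-0.15,-0.1,0,0],[0,0,0,0]]' 1
python3 -m crank '[[0,0,0,0],[0,0,0,0],[0,0,0,0],[0,0,0,0],[0,0,0,0],[0,0,0,0],[0,0,0,0],[0,0,0,0]]' 0
python3 go.py .5374 .0239 .106 -73.0
python3 - <<'E'
from plant import manip
import cv2
f=manip.grab_frame('wrist'); cv2.imwrite("pics/d_wrist.png",f["img"][:,:,::-1])
E
```

```text
time: 2.7
tool_pos: [0.5394, 0.0238, 0.1095]
tool_rot: [-0.001, 0.802, -0.597, 0.002]
contact_force: [0.8, -0.2, 0.6]
gripper_width: 1.0
time: 3.37
tool_pos: [0.538, 0.024, 0.1077]
tool_rot: [-0.0, 0.803, -0.597, 0.0]
contact_force: [-2.0, 0.4, 5.0]
gripper_width: 0.306
t 3.3667 pos [0.538  0.024  0.1077] yaw -73.25 j [-0.09 -0.07  1.91 -0.    1.31  1.18] F [-2.   0.4  5. ]
shift cm [-0.01  0.06  0.17] turn units -0.04191607472633526 turn first shift [-0.01  0.06  0.17]
```

View pics/d_wrist.png

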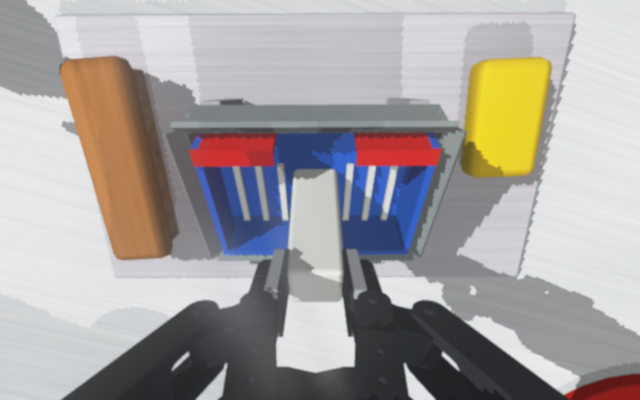

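```bash
python3 -m crank '[[0,0.21,-0.45,0],[0,0.42,-0.9,0],[0,0.42,-0.9,0],[0,0.63,-1.35,0],[0,0.63,-1.35,0],[0,0.42,-1.5,0],[0,0,-2.5,0],[0,0,-2.5,0],[0,0,0,0]]'
python3 - <<'E'
from plant import manip
import cv2
f=manip.grab_frame('wrist'); cv2.imwrite("pics/e_wrist.png",f["img"][:,:,::-1])
E
```

```text
time: 4.17
tool_pos: [0.5143, 0.0157, 0.2286]
tool_rot: [-0.003, 0.802, -0.597, 0.005]
contact_force: [0.7, -0.2, -0.9]
gripper_width: 0.309
```

View pics/e_wrist.png

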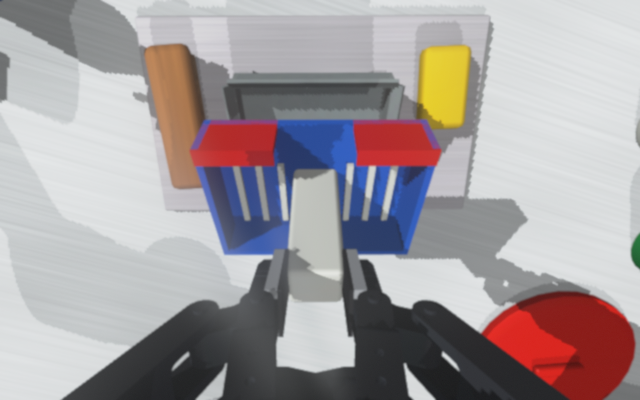

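```bash
python3 -m crank '[[0,0,-1,-0.5],[0,0,-1,-1],[0,0,0,-1],[0,0,0,-1],[0,0,0,-1],[0,0,0,-1],[0,0,0,-1],[0,0,0,-1],[0,0,0,-1],[0,0,0,-1]]'
python3 -m crank '[[0,0,0,-1],[0,0,0,-1],[0,0,0,-1],[0,0,0,-1],[0,0,0,-1],[0,0,0,-1],[0,0,0,-1],[0,0,0,-1],[0,0,0,-1],[0,0,0,-1]]'
python3 -m crank '[[0,0,0,-1],[0,0,0,-1],[0,0,0,-1],[0,0,0,-1],[0,0,0,-1],[0,0,0,-1],[0,0,0,-1],[0,0,0,-1],[0,0,0,-1],[0,0,0,-0.5]]'
python3 -m crank '[[0,0,0,-0.5],[0,0,0,0],[0,0,0,0]]'
python3 go.py .5374 .0239 .25 107
python3 - <<'E'
from plant import manip
import cv2,numpy as np
for n in("scene","wrist"):
    f=manip.grab_frame(n); cv2.imwrite(f"pics/f_{n}.png",f["img"][:,:,::-1])
    np.savez(f"pics/f_{n}.npz",K=f["intrinsics"],p=f["position"],q=f["orientation"])
a=cv2.imread('pics/f_scene.png')[130:300,220:460]; cv2.imwrite('pics/f_crop.png',cv2.resize(a,None,fx=3.3,fy=3.3,interpolation=cv2.INTER_CUBIC))
E
```

```text
time: 5.05
tool_pos: [0.5106, 0.0162, 0.2395]
tool_rot: [0.0, 0.99, -0.139, -0.002]
contact_force: [0.6, -0.9, -1.9]
gripper_width: 0.304
time: 5.88
tool_pos: [0.5106, 0.0161, 0.2395]
tool_rot: [-0.001, 0.927, 0.375, -0.001]
contact_force: [-0.8, -0.6, -1.7]
gripper_width: 0.307
time: 6.72
tool_pos: [0.5107, 0.0162, 0.2395]
tool_rot: [-0.001, 0.636, 0.772, -0.001]
contact_force: [-0.1, -0.0, -2.5]
gripper_width: 0.302
time: 6.97
tool_pos: [0.5109, 0.0161, 0.2401]
tool_rot: [-0.001, 0.618, 0.786, -0.001]
contact_force: [0.4, -0.2, -2.8]
gripper_width: 0.302
t 6.9667 pos [0.5109 0.0161 0.2401] yaw 103.66 j [-0.11 -0.24  1.83  0.    1.55 -1.92] F [ 0.4 -0.2 -2.8]
shift cm [ 0.13  2.75 -0.99] turn units -0.5569646361746644 turn first shift [-0.03  2.76 -0.99]
```

View pics/f_crop.png

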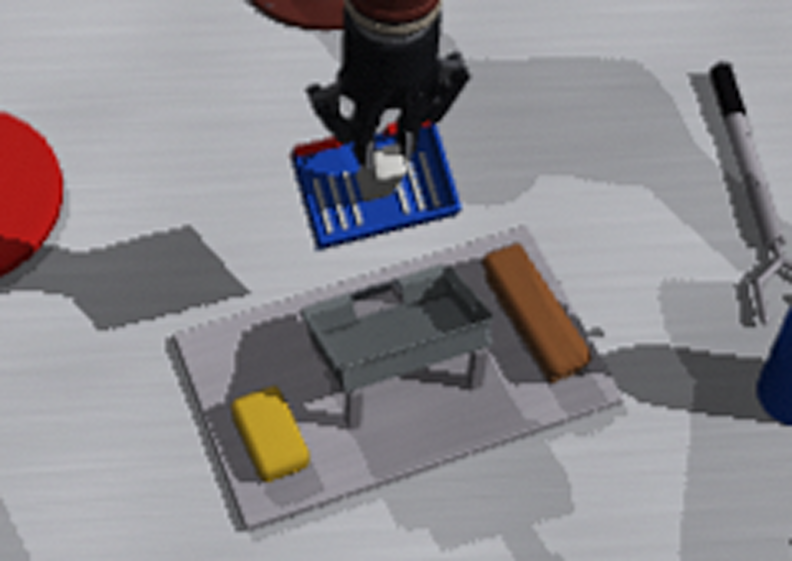

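View pics/f_wrist.png

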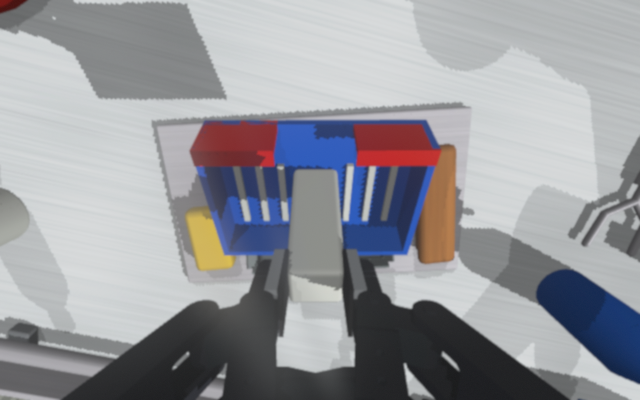

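```bash
python3 -m crank '[[0,0,0,-0.55],[0,0,0,0]]'
python3 go.py .5943 .0404 .183 107
cat > uv.py <<'E'
from h import *
from plant import manip
# report G in cradle (u,y,v)
s=manip.state();M=rot(s['tool_rot']);g=s['tool_pos']-M[:,2]*.0187
d=g-[.5637,.031,0];a=np.radians(17);F=s['contact_force']
print('t %.2f'%s['time'],'G u %.1f y %.1f v %.1f mm'%(1e3*(d[0]*np.cos(a)+d[1]*np.sin(a)),1e3*(-d[0]*np.sin(a)+d[1]*np.cos(a)),1e3*g[2]),'yaw %.2f'%np.degrees(np.arctan2(M[1,0],M[0,0])),'F',F.round(1),'Fu %.1f'%(F[0]*np.cos(a)+F[1]*np.sin(a)),'w',round(s['gripper_width'],3))
E
python3 uv.py
python3 -c "
import numpy as np
for t in range(-25,30,5):
    a=np.radians(t);Z=np.array([-np.sin(a),np.cos(a)]);X=np.array([np.cos(a),np.sin(a)])
    print(t,1e3*(np.array([.0396,.1108])+.068*Z-.04*X))"
```

```text
time: 7.23
tool_pos: [0.5116, 0.0161, 0.2413]
tool_rot: [-0.0, 0.594, 0.804, -0.0]
contact_force: [0.1, 0.3, -2.4]
gripper_width: 0.306
t 7.2333 pos [0.5116 0.0161 0.2413] yaw 107.06 j [-0.11 -0.24  1.83 -0.    1.55 -1.98] F [ 0.1  0.3 -2.4]
shift cm [-0.11  8.62  5.83] turn units 0.009573256819531176 turn first shift [-0.1   8.62  5.83]
t 7.23 G u -54.2 y 1.0 v 260.0 mm yaw 107.06 F [ 0.1  0.3 -2.4] Fu 0.2 w 0.306
-25 [ 32.08573032 189.33365999]
-20 [ 25.26966491 188.37990395]
-15 [ 18.56266202 186.83571799]
-10 [ 12.01576596 184.71285431]
-5 [  5.67880258 182.02746918]
0 [ -0.4 178.8]
5 [ -6.17437843 175.05500976]
10 [-11.6003862 170.8210001]
15 [-16.63672812 166.13019438]
20 [-21.24507458 161.01829248]
25 [-25.39035328 155.52419905]
```

```bash
python3 -m crank '[[-0.1,2.2,0,0],[0,2.9,0,0],[0,2.5,0.5,0],[0,1.0,1.5,0],[0,0,2,0],[0,0,1.3,0],[0,0,0.5,0],[0,0,0,0]]'; python3 uv.py
python3 - <<'E'
from plant import manip
import cv2,numpy as np
for n in("scene","wrist"):
    f=manip.grab_frame(n); cv2.imwrite(f"pics/g_{n}.png",f["img"][:,:,::-1])
a=cv2.imread('pics/g_scene.png')[130:300,220:460]; cv2.imwrite('pics/g_crop.png',cv2.resize(a,None,fx=3.3,fy=3.3,interpolation=cv2.INTER_CUBIC))
E
```

```text
time: 7.9
tool_pos: [0.5927, 0.0404, 0.1814]
tool_rot: [-0.002, 0.595, 0.804, -0.001]
contact_force: [0.0, 0.4, -1.7]
gripper_width: 0.305
t 7.90 G u 30.6 y 0.4 v 200.1 mm yaw 106.99 F [ 0.   0.4 -1.7] Fu 0.2 w 0.305
```

View pics/g_crop.png

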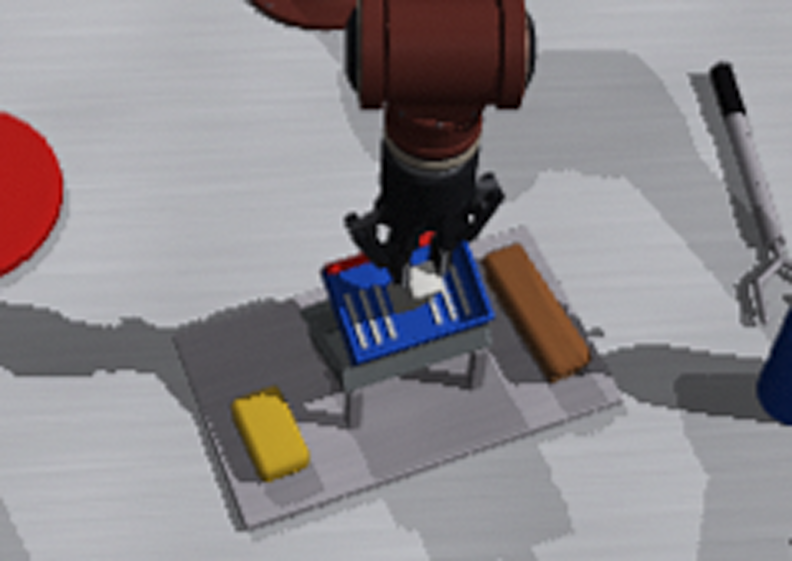

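```bash
python3 -m crank '[[0,0.15,0.4,0],[0,0,0.4,0],[0,0,0.2,0],[0,0,0,0]]'; python3 uv.py
```

```text
time: 8.33
tool_pos: [0.5954, 0.0408, 0.1733]
tool_rot: [-0.0, 0.595, 0.804, -0.0]
contact_force: [0.3, 0.5, -3.0]
gripper_width: 0.305
t 8.33 G u 33.2 y 0.1 v 192.0 mm yaw 107.03 F [ 0.3  0.5 -3. ] Fu 0.4 w 0.305
```

```bash
python3 -m crank '[[0,-0.7,0.3,0],[0,-0.7,0.2,0],[0,0,0,0]]'; python3 uv.py
python3 -m crank '[[0,-0.65,0.25,0],[0,-0.65,0.3,0],[0,0,0,0]]'; python3 uv.py
```

```text
time: 8.58
tool_pos: [0.5833, 0.0367, 0.171]
tool_rot: [0.002, 0.594, 0.804, 0.002]
contact_force: [2.4, 1.5, 4.3]
gripper_width: 0.306
t 8.58 G u 20.3 y -0.2 v 189.7 mm yaw 107.06 F [2.4 1.5 4.3] Fu 2.7 w 0.306
time: 8.83
tool_pos: [0.5712, 0.0327, 0.1674]
tool_rot: [0.003, 0.594, 0.804, 0.002]
contact_force: [-1.4, 1.6, 11.5]
gripper_width: 0.302
t 8.83 G u 7.5 y -0.5 v 186.1 mm yaw 107.06 F [-1.4  1.6 11.5] Fu -0.8 w 0.302
```

```bash
cat > look.py <<'E'
import sys
from plant import manip
import cv2,numpy as np
n=sys.argv[1]
f=manip.grab_frame('scene'); cv2.imwrite(f"pics/{n}_s.png",f["img"][:,:,::-1])
a=f["img"][160:280,280:420,::-1]; a=cv2.resize(a,None,fx=3.5,fy=3.5,interpolation=cv2.INTER_CUBIC)
f=manip.grab_frame('wrist'); cv2.imwrite(f"pics/{n}_w.png",f["img"][:,:,::-1])
np.savez(f"pics/{n}_w.npz",K=f["intrinsics"],p=f["position"],q=f["orientation"])
b=f["img"][40:320,140:480,::-1]; b=cv2.resize(b,(300,247)); b=cv2.copyMakeBorder(b,0,a.shape[0]-247,0,0,cv2.BORDER_CONSTANT)
cv2.imwrite(f'pics/{n}.png',np.hstack([a,b]))
E
python3 look.py h; python3 uv.py
```

```text
t 8.93 G u 8.0 y -0.6 v 186.2 mm yaw 107.06 F [-0.7  2.1 11.6] Fu -0.1 w 0.303
```

View pics/h.png

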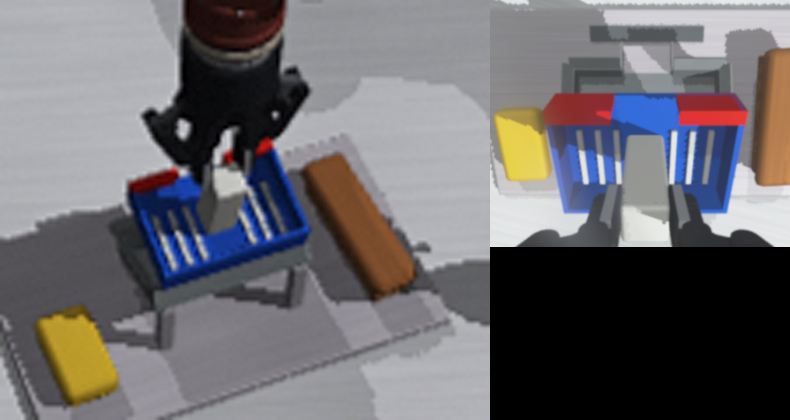

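```bash
python3 -m crank '[[0,0,0.5,0],[0,-0.4,0.4,0],[0,-0.4,0.35,0],[0,0,0,0]]'; python3 uv.py
python3 -m crank '[[0,-0.5,0.35,0],[0,-0.55,0.4,0],[0,-0.5,0.45,0],[0,0,0,0]]'; python3 uv.py; python3 look.py i
```

```text
time: 9.27
tool_pos: [0.5658, 0.0303, 0.1621]
tool_rot: [0.005, 0.594, 0.804, 0.003]
contact_force: [-11.9, 1.7, 35.3]
gripper_width: 0.303
t 9.27 G u 1.6 y -1.2 v 180.8 mm yaw 107.05 F [-11.9   1.7  35.3] Fu -10.9 w 0.303
time: 9.6
tool_pos: [0.5479, 0.0251, 0.1468]
tool_rot: [0.002, 0.594, 0.804, 0.0]
contact_force: [-16.0, -1.0, 31.2]
gripper_width: 0.306
t 9.60 G u -16.8 y -1.0 v 165.5 mm yaw 107.05 F [-16.   -1.   31.2] Fu -15.6 w 0.306
```

View pics/i.png

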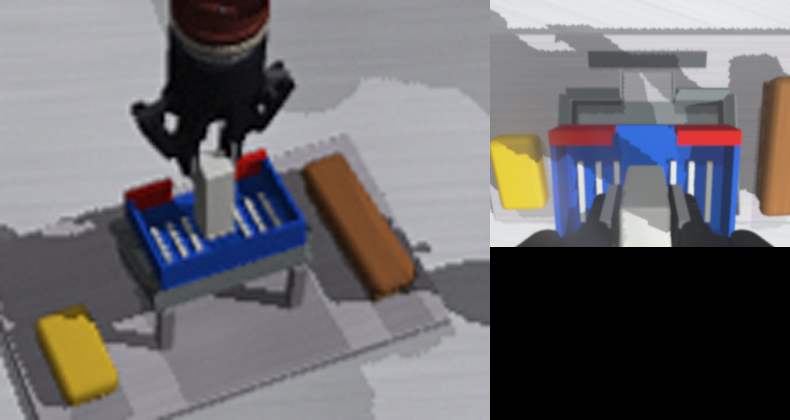

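```bash
python3 -m crank '[[0,-0.45,0.45,0],[0,-0.4,0.5,0],[0,-0.1,0.25,0],[0,0,0,0]]'; python3 uv.py;  python3 look.py j
```

```text
time: 10.03
tool_pos: [0.5371, 0.0218, 0.1328]
tool_rot: [-0.0, 0.594, 0.804, -0.002]
contact_force: [-20.3, -3.6, 29.7]
gripper_width: 0.306
t 10.03 G u -28.1 y -1.0 v 151.5 mm yaw 107.06 F [-20.3  -3.6  29.7] Fu -20.4 w 0.306
```

View pics/j.png

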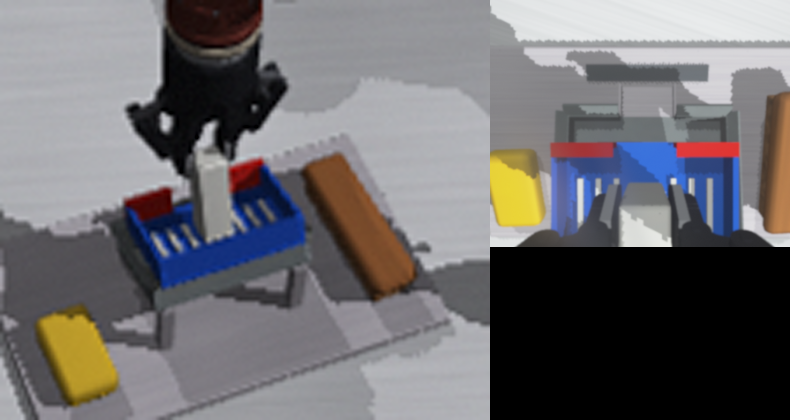

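View pics/j_w.png

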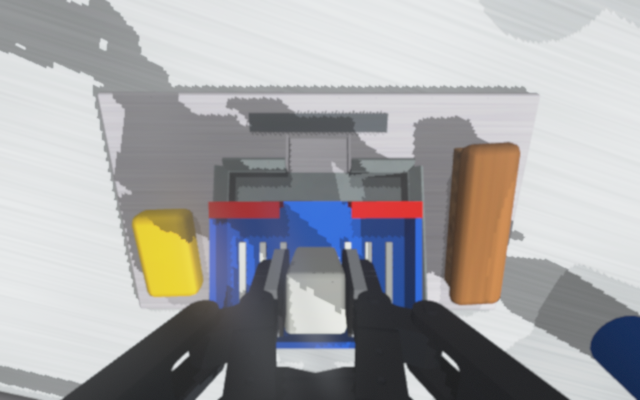

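```bash
cat > tilt.py <<'E'
import sys
from h import *
from plant import manip
from scipy.optimize import least_squares
n=sys.argv[1]; obs=np.array(eval(sys.argv[2]))  # red outer top corners left(-y) , right(+y), +x wall top inner? row
W=dict(np.load(f'pics/{n}_w.npz'));s=manip.state();M=rot(s['tool_rot']);g=s['tool_pos']-M[:,2]*.0187
a=np.radians(17)
def tray(th,sv,yo,P):
    t=np.radians(th);u=np.array([np.cos(a),np.sin(a),0]);y=np.array([-np.sin(a),np.cos(a),0]);v=np.array([0,0,1.])
    X=np.cos(t)*u+np.sin(t)*v;Z=-np.sin(t)*u+np.cos(t)*v
    return g-sv*Z+np.asarray(P)@np.stack([X,y,Z])+yo*y
P=[[-.045,-.065,.03],[-.045,.065,.03]]
for sv in(.064,.068,.072):
    r=least_squares(lambda q:(proj(W,tray(q[0],sv,q[1],P))-obs).ravel(),[20,0]);print(sv,r.x,r.fun.round(1))
    print('  +x top edge row',proj(W,tray(r.x[0],sv,r.x[1],[[.045,0,.03],[.041,0,.03]])).round(0).tolist(),'posttop',proj(W,tray(r.x[0],sv,r.x[1],[[-.014,0,.085],[.014,0,.085]])).round(0).tolist())
E
python3 tilt.py j '[(209,203),(422,202)]'
```

```text
0.064 [3.96364122e+01 1.41046888e-03] [ 8.4 -2.2 -8.3 -0.9]
  +x top edge row [[315.0, 351.0], [315.0, 343.0]] posttop [[315.0, 221.0], [315.0, 282.0]]
0.068 [3.79379233e+01 1.41214208e-03] [ 9.7 -2.4 -9.7 -1. ]
  +x top edge row [[315.0, 348.0], [315.0, 340.0]] posttop [[315.0, 224.0], [315.0, 284.0]]
0.072 [3.64616764e+01 1.41388097e-03] [ 11.   -2.5 -11.   -1.2]
  +x top edge row [[315.0, 345.0], [315.0, 338.0]] posttop [[315.0, 227.0], [315.0, 286.0]]
```

```bash
python3 - <<'E'
from h import *
W=dict(np.load('pics/f_wrist.npz'))
g=np.array([.5109,.0161,.2401+.0187]);a=np.radians(103.66-90)
u=np.array([np.cos(a),np.sin(a),0]);y=np.array([-np.sin(a),np.cos(a),0]);v=np.array([0,0,1.])
for sv in (.06,.068,.075):
  t=np.radians(-25);X=np.cos(t)*u+np.sin(t)*v;Z=-np.sin(t)*u+np.cos(t)*v
  P=np.array([[-.045,-.065,.03],[-.041,.065,.03],[-.045,.065,0],[.045,-.065,.03],[-.014,-.014,.085],[.014,-.014,.085]])
  print(sv,proj(W,g-sv*Z+P@np.stack([X,y,Z])).round(0).tolist())
print(W['p']-[.5109,.0161,.2401]);W2=dict(np.load('pics/j_w.npz'));print(W2['p'])
E
python3 uv.py
python3 -c "
import cv2
a=cv2.imread('pics/j_w.png')[150:370,190:440];cv2.imwrite('pics/j2.png',cv2.resize(a,None,fx=2.7,fy=2.7,interpolation=cv2.INTER_CUBIC))
a=cv2.imread('pics/j_s.png')[190:260,300:380];cv2.imwrite('pics/j3.png',cv2.resize(a,None,fx=8,fy=8,interpolation=cv2.INTER_CUBIC))"
```

```text
0.06 [[178.0, 152.0], [444.0, 159.0], [430.0, 121.0], [217.0, 262.0], [279.0, 287.0], [284.0, 318.0]]
0.068 [[183.0, 143.0], [439.0, 149.0], [427.0, 113.0], [220.0, 252.0], [281.0, 271.0], [285.0, 303.0]]
0.075 [[187.0, 135.0], [436.0, 142.0], [424.0, 108.0], [222.0, 245.0], [282.0, 258.0], [286.0, 290.0]]
[-0.07904791 -0.01814392  0.16613469]
[ 0.45937073 -0.00050973  0.29887241]
t 10.13 G u -27.9 y -1.0 v 151.7 mm yaw 107.06 F [-20.4  -3.4  28.2] Fu -20.5 w 0.306
```

View pics/j2.png

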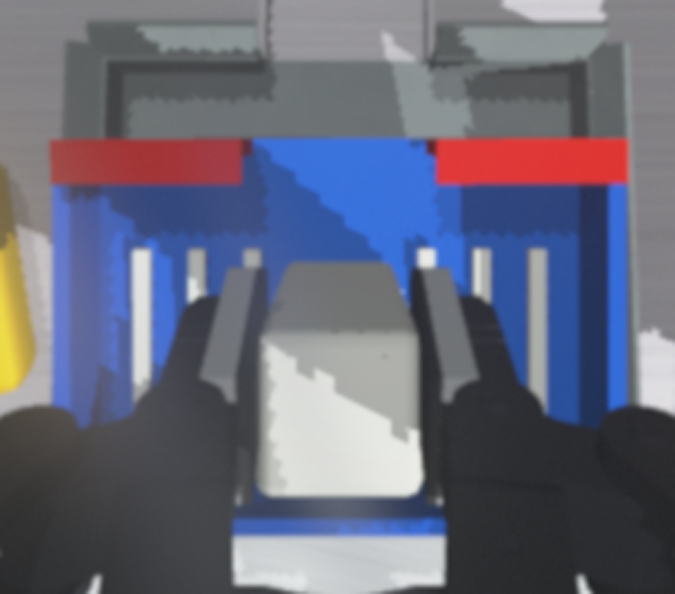

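View pics/j3.png

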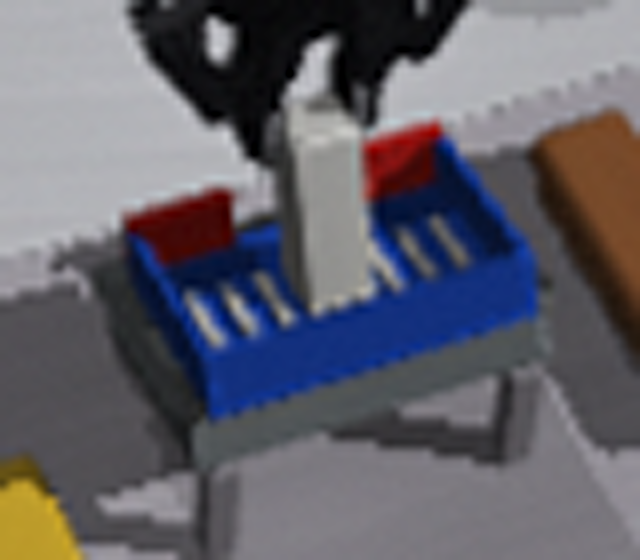

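```bash
cat > fit.py <<'E'
import sys
from h import *
from plant import manip
from scipy.optimize import least_squares
n=sys.argv[1]; obs=np.array(eval(sys.argv[2]),float)
W=dict(np.load(f'pics/{n}_w.npz'));s=manip.state();M=rot(s['tool_rot']);g=s['tool_pos']-M[:,2]*.0187
yaw=np.arctan2(M[1,0],M[0,0])-np.pi/2
P=np.array([[-.045,-.065,.03],[-.045,.065,.03],[-.014,-.014,.085],[-.014,.014,.085],[.014,-.014,.085],[.014,.014,.085]])
def fr(q):
    a=yaw;u=np.array([np.cos(a),np.sin(a),0]);y=np.array([-np.sin(a),np.cos(a),0]);v=np.array([0,0,1.])
    t=np.radians(q[0]);X=np.cos(t)*u+np.sin(t)*v;Z=-np.sin(t)*u+np.cos(t)*v
    o=g-q[1]*Z+q[2]*y+q[3]*X
    return o,np.stack([X,y,Z])
def tray(q):
    o,B=fr(q); return o+P@B
r=least_squares(lambda q:(proj(W,tray(q))-obs).ravel(),[20,.06,0,0],x_scale=[10,.01,.01,.01])
print('theta %.1f s %.4f yo %.4f xo %.4f'%tuple(r.x),r.fun.round(1))
o,B=fr(r.x);c,Mc=cradle(.5637,.031,np.radians(17));print('tray origin in cradle mm',(1e3*(o-c)@Mc).round(1))
E
python3 fit.py j '[(208.5,201.9),(422.6,201.5),(287,273),(344.4,273),(286.3,333.3),(346.3,333.3)]'
```

```text
theta 17.1 s 0.0653 yo 0.0016 xo 0.0162 [ 2.7 -1.  -2.  -0.5 -2.  -0.2  2.4 -0.2 -1.2  0.7  0.4  0.8]
tray origin in cradle mm [19.6  0.7 26.2]
```

```bash
python3 -c "
import cv2
a=cv2.imread('pics/f_wrist.png')[100:310,180:450];cv2.imwrite('pics/f2.png',cv2.resize(a,None,fx=2.7,fy=2.7,interpolation=cv2.INTER_CUBIC))"
```

```text
(no output)
```

View pics/f2.png

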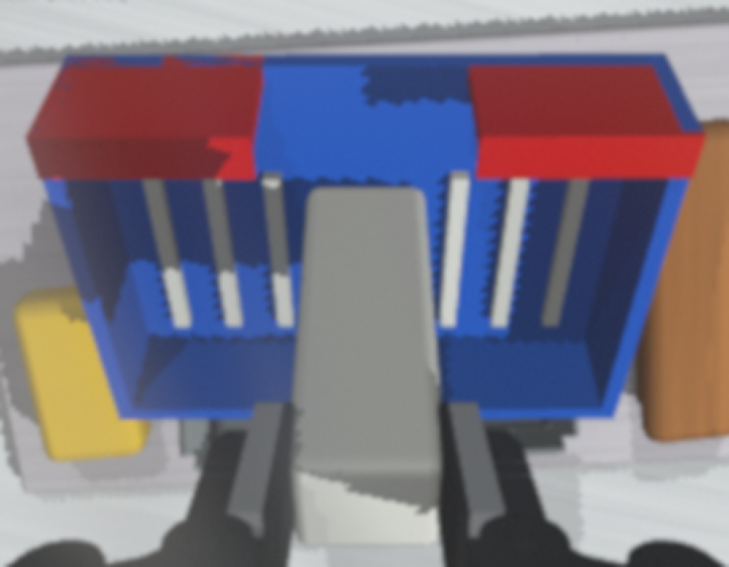

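```bash
sed -e 's/^W=.*/W=dict(np.load("pics\/f_wrist.npz"));g=np.array([.5109,.0161,.2588]);yaw=np.radians(13.66)/' -e '/^yaw=/d' fit.py > fit_f.py; python3 fit_f.py f '[(190.4,150),(440.4,150),(289.6,274),(343,274),(291.9,300),(341.9,300)]'
```

```text
theta -30.0 s 0.0736 yo 0.0019 xo 0.0098 [ 1.1  0.2  0.3  0.2 -2.4  0.4  2.4  0.3 -1.4 -0.6 -0.1 -0.6]
tray origin in cradle mm [-21.1   4.7 151.3]
```

```bash
cat >> fit_f.py <<'E'
for th in (-25,-30):
  for idx in ([0,1],[2,3,4,5]):
    f=lambda q:(proj(W,tray([th,*q]))-obs)[idx].ravel()
    r=least_squares(f,[.06,0,0]); print(th,idx,r.x.round(4),(proj(W,tray([th,*r.x]))-obs).round(1).tolist())
o=g; print('G px',proj(W,g), 'cam fwd',-rot(W['q'])[:,2], 'depth G',-(g-W['p'])@rot(W['q'])[:,2])
S=dict(np.load('pics/a_scene.npz'));T=dict(np.load('pics/a_top.npz'));print(proj(S,[.5305,.0218,.14]),proj(T,[.5305,.0218,.14]))
E
python3 fit_f.py f '[(190.4,150),(440.4,150),(289.6,274),(343,274),(291.9,300),(341.9,300)]'
```

```text
theta -30.0 s 0.0736 yo 0.0019 xo 0.0098 [ 1.1  0.2  0.3  0.2 -2.4  0.4  2.4  0.3 -1.4 -0.6 -0.1 -0.6]
tray origin in cradle mm [-21.1   4.7 151.3]
-25 [0, 1] [0.0699 0.0015 0.0057] [[0.0, 0.0], [-0.0, -0.0], [-4.3, 0.3], [2.9, 0.3], [-3.2, 4.7], [0.4, 4.6]]
-25 [2, 3, 4, 5] [0.0811 0.0021 0.0218] [[13.8, 12.0], [-11.9, 11.9], [0.3, -0.6], [0.5, -0.6], [0.5, 0.7], [-1.4, 0.7]]
-30 [0, 1] [0.0732 0.0015 0.0093] [[0.0, 0.0], [-0.0, -0.0], [-3.3, 0.6], [1.8, 0.6], [-2.2, -0.2], [-0.7, -0.3]]
-30 [2, 3, 4, 5] [0.077  0.0021 0.0165] [[6.7, 5.9], [-4.6, 5.9], [-0.7, 0.9], [1.5, 0.9], [-0.1, -1.0], [-0.8, -1.1]]
G px [[312.60918885 258.38301732]] cam fwd [ 0.30851955  0.07649689 -0.94813707] depth G 0.1655640754873381
[[336.60978294 208.49137161]] [[313.32907705 194.4447079 ]]
```

```bash
cat >> fit.py <<'E'
for xo in (.003,.0057,.010,.015):
    f=lambda q:(proj(W,tray([q[0],q[1],q[2],xo]))-obs)[:2].ravel()
    r=least_squares(f,[20,.06,0],x_scale=[10,.01,.01]); q=[r.x[0],r.x[1],r.x[2],xo];o,B=fr(q); print(xo,r.x.round(4),(proj(W,tray(q))-obs).round(1).tolist(),(1e3*(o-c)@Mc).round(1))
E
python3 fit.py j '[(208.5,201.9),(422.6,201.5),(287,273),(344.4,273),(286.3,333.3),(346.3,333.3)]'
```

```text
theta 17.1 s 0.0653 yo 0.0016 xo 0.0162 [ 2.7 -1.  -2.  -0.5 -2.  -0.2  2.4 -0.2 -1.2  0.7  0.4  0.8]
tray origin in cradle mm [19.6  0.7 26.2]
0.003 [6.13463e+01 3.22000e-02 1.40000e-03] [[0.0, -0.3], [-0.0, 0.3], [-5.1, -105.8], [4.7, -105.8], [-10.0, -114.2], [8.4, -114.1]] [34.1  0.5 68.9]
0.0057 [4.35144e+01 4.50000e-02 1.40000e-03] [[0.0, -0.3], [-0.0, 0.3], [-5.5, -58.9], [5.1, -58.8], [-8.2, -50.1], [6.5, -50.0]] [32.3  0.5 52.2]
0.01 [3.07045e+01 5.33000e-02 1.40000e-03] [[0.0, -0.3], [-0.0, 0.3], [-4.9, -26.2], [4.4, -26.1], [-5.7, -16.2], [4.0, -16.1]] [27.9  0.5 41. ]
0.015 [1.98856e+01 5.95000e-02 1.40000e-03] [[0.0, -0.3], [-0.0, 0.3], [-3.8, -2.4], [3.3, -2.3], [-3.3, 2.5], [1.5, 2.5]] [22.3  0.5 32.5]
```

```bash
python3 -m crank '[[0,-0.2,-0.5,0],[0,-0.2,-0.5,0],[0,0,0,0]]'; python3 uv.py
python3 -m crank '[[0,-0.5,0.2,0],[0,-0.7,0.3,0],[0,-0.5,0.2,0],[0,0,0,0]]'; python3 uv.py;  python3 look.py k
```

```text
time: 10.38
tool_pos: [0.5339, 0.0218, 0.1369]
tool_rot: [0.0, 0.595, 0.804, -0.0]
contact_force: [0.0, -0.5, -1.3]
gripper_width: 0.306
t 10.38 G u -31.2 y -0.1 v 155.6 mm yaw 107.03 F [ 0.  -0.5 -1.3] Fu -0.1 w 0.306
time: 10.72
tool_pos: [0.516, 0.017, 0.1276]
tool_rot: [-0.002, 0.595, 0.804, -0.001]
contact_force: [-0.7, -0.1, -2.7]
gripper_width: 0.307
t 10.72 G u -49.7 y 0.5 v 146.3 mm yaw 107.02 F [-0.7 -0.1 -2.7] Fu -0.7 w 0.307
```

View pics/k.png

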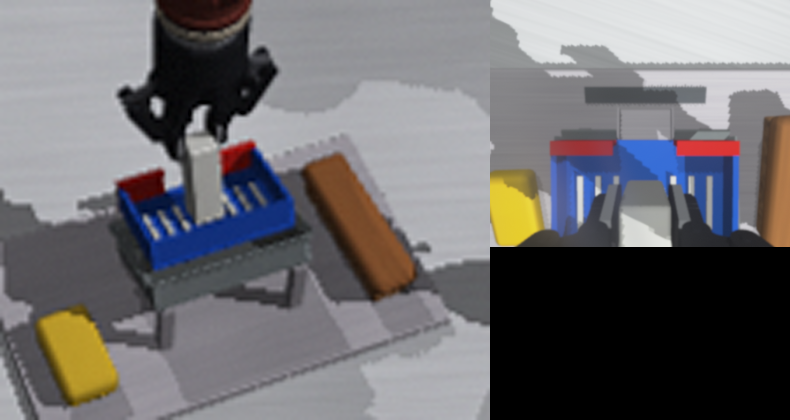

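View pics/k_w.png

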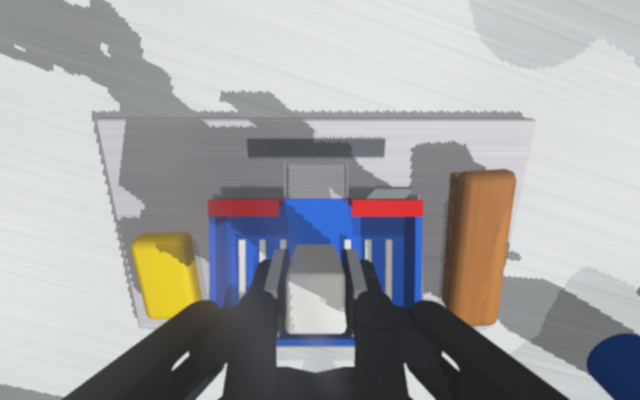

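```bash
cat > ov.py <<'E'
import sys
from h import *
import cv2
n=sys.argv[1]; th=float(sys.argv[2]); ox,oy,oz=[float(v)/1e3 for v in sys.argv[3:6]]
S=dict(np.load('pics/a_scene.npz'));o,M=cradle(.5637,.031,np.radians(17))
im=cv2.imread(f'pics/{n}_s.png'); x0,y0,k=305,190,9
im=cv2.resize(im[y0:y0+62,x0:x0+80],None,fx=k,fy=k,interpolation=cv2.INTER_CUBIC)
def pl(P,col):
    q=((proj(S,np.array(P))-[x0,y0]+.5)*k).astype(int);cv2.polylines(im,[q.reshape(-1,1,2)],False,col,1)
C=lambda L:[o+M@np.array(p) for p in L]
d=np.radians(th-25);R2=np.array([[np.cos(d),0,-np.sin(d)],[0,1,0],[np.sin(d),0,np.cos(d)]])
T=lambda L:[o+M@(np.array([ox,oy,oz])+R2@np.array(p)) for p in L]
if len(sys.argv)>6:
  pl(C([(-.055,-.075,.027),(.055,-.075,.027),(.055,.075,.027),(-.055,.075,.027),(-.055,-.075,.027)]),(0,255,255))
  pl(C([(.052,-.072,0),(.052,.072,0)]),(0,255,255))
r=lambda z:[(-.045,-.065,z),(.045,-.065,z),(.045,.065,z),(-.045,.065,z),(-.045,-.065,z)]
pl(T(r(.03)),(0,255,0));pl(T(r(0)),(255,255,0))
s=.014;pl(T([(-s,-s,.085),(s,-s,.085),(s,s,.085),(-s,s,.085),(-s,-s,.085)]),(255,0,255))
cv2.imwrite(f'pics/{n}_ov.png',im)
E
python3 ov.py k 20 0 0 31 c
```

```text
(no output)
```

View pics/k_ov.png

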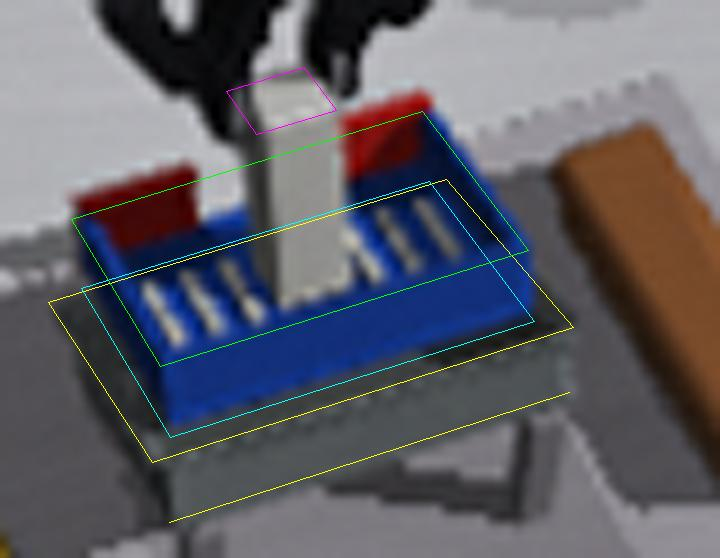

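```bash
cp pics/a_scene.png pics/a_s.png; cp pics/f_scene.png pics/f_s.png; python3 ov.py a 25 0 0 0 c; python3 ov.py f 25 0 0 0 c; python3 -c "
import cv2,numpy as np
a=cv2.imread('pics/a_ov.png');b=cv2.imread('pics/f_ov.png');cv2.imwrite('pics/af.png',cv2.resize(np.hstack([a,b]),None,fx=.55,fy=.55,interpolation=cv2.INTER_AREA))"
```

```text
(no output)
```

View pics/a_ov.png

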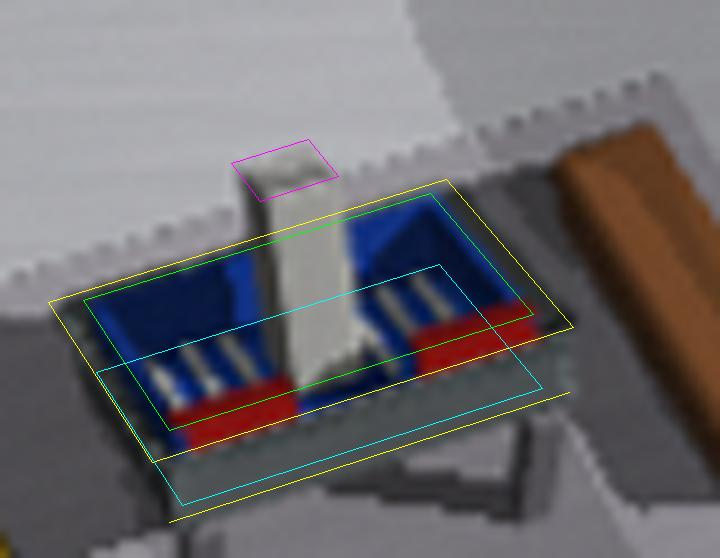

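View pics/f_ov.png

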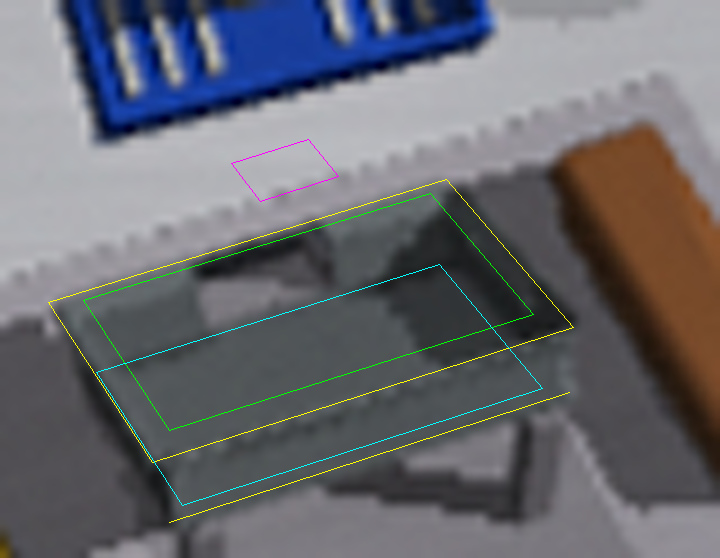

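```bash
python3 ov.py a 25 3 3 1 ; python3 ov.py k 12 1 3 32;  python3 -c "
import cv2,numpy as np
a=cv2.imread('pics/a_ov.png')[100:530,:];b=cv2.imread('pics/k_ov.png')[50:480,:];cv2.imwrite('pics/af.png',cv2.resize(np.hstack([a,b]),None,fx=.555,fy=.8,interpolation=cv2.INTER_AREA))"
```

```text
(no output)
```

View pics/a_ov.png

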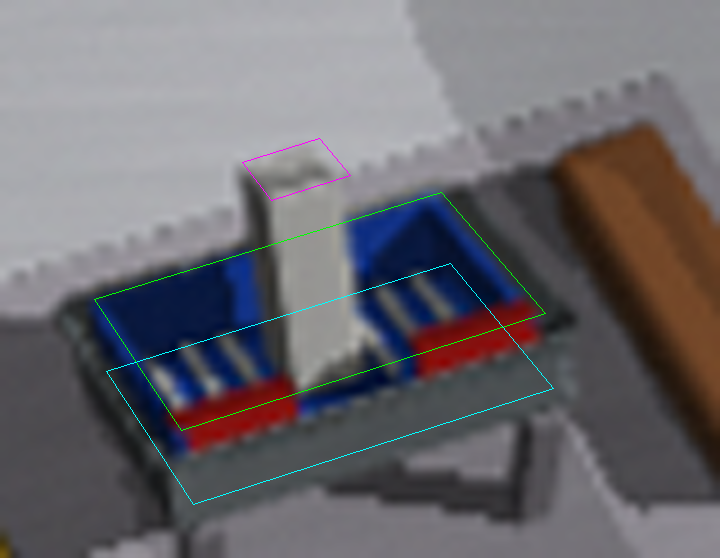

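View pics/k_ov.png

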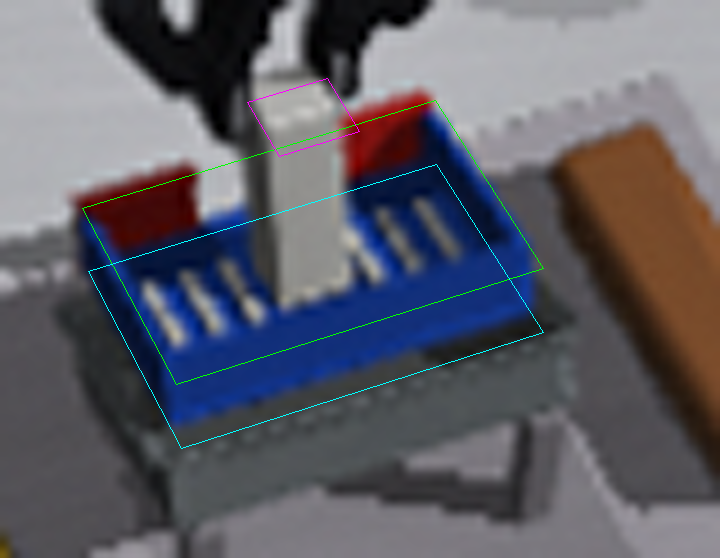

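```bash
python3 -c "
import cv2
a=cv2.imread('pics/k_s.png')[192:244,308:370];cv2.imwrite('pics/k9.png',cv2.resize(a,None,fx=12,fy=11.5,interpolation=cv2.INTER_LANCZOS4))"
```

```text
(no output)
```

View pics/k9.png

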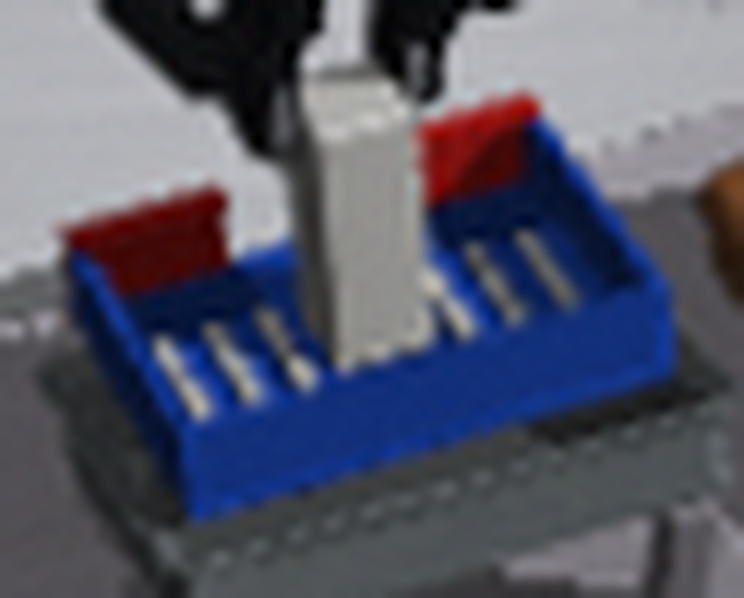

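```bash
cat > fs.py <<'E'
import sys
from h import *
from scipy.optimize import least_squares
S=dict(np.load('pics/a_scene.npz'));o,M=cradle(.5637,.031,np.radians(17))
P=np.array([[-.045,-.065,.03],[-.045,.065,.03],[.045,-.065,.03],[.045,.065,.03],[.045,-.065,0],[.045,.065,0],[-.014,-.014,.085],[-.014,.014,.085],[.014,-.014,.085],[.014,.014,.085]])
def pts(q):
    t=np.radians(q[0]-25);R2=np.array([[np.cos(t),0,-np.sin(t)],[0,1,0],[np.sin(t),0,np.cos(t)]])
    a=np.radians(q[4]);Rz=np.array([[np.cos(a),-np.sin(a),0],[np.sin(a),np.cos(a),0],[0,0,1]])
    return o+(np.array(q[1:4])/1e3+P@(R2@Rz).T)@M.T
def fit(obs,idx):
    r=least_squares(lambda q:(proj(S,pts(q))[idx]-obs).ravel(),[20,0,0,20,0]);print('th,x,y,z,yaw',r.x.round(1),'rms',np.sqrt((r.fun**2).mean()).round(2),r.fun.reshape(-1,2).round(1).tolist())
if __name__=='__main__':
    k=np.array([(62,232),(540,100),(185,432),(675,285),(195,520),(672,380),(303,78),(390,70),(328,135),(420,115)])/[12,11.5]+[308,192]-.5
    fit(k,list(range(10))); fit(k[:6],list(range(6)))
    a=np.array([(90,305),(433,195),(178,425),(535,312)])/9+[305,190]-.5
    fit(np.vstack([a,np.array([(245,170),(318,143),(272,200),(350,178)])/9+[305,190]-.5]),[0,1,2,3,6,7,8,9])
E
python3 fs.py
```

```text
th,x,y,z,yaw [ 16.3 -21.2   9.1  22.8  -1.2] rms 0.63 [[1.0, -0.3], [-0.0, -0.0], [0.2, 0.0], [-0.1, 0.7], [0.3, -0.2], [0.5, -0.1], [-1.7, 0.5], [-0.2, -1.3], [-0.5, 0.8], [0.6, -0.0]]
th,x,y,z,yaw [17.4 -7.   3.9 31.9 -0.8] rms 0.25 [[0.3, 0.0], [-0.4, -0.0], [-0.2, -0.0], [-0.2, 0.3], [-0.1, -0.0], [0.5, -0.3]]
th,x,y,z,yaw [ 25.4 -21.7   9.4 -15.8   0.5] rms 0.33 [[0.6, -0.3], [0.2, 0.1], [0.5, 0.3], [0.3, 0.1], [-0.5, -0.5], [-0.2, -0.1], [-0.3, 0.3], [-0.4, 0.0]]
```

```bash
python3 -m crank '[[0,0.2,0.45,0],[0,0.2,0.45,0],[0,0.2,0.45,0],[0,0,0,0]]'; python3 uv.py;  python3 look.py l; python3 -c "
import cv2
a=cv2.imread('pics/l_s.png')[192:244,308:370];cv2.imwrite('pics/l9.png',cv2.resize(a,None,fx=12,fy=11.5,interpolation=cv2.INTER_LANCZOS4))"
```

```text
time: 11.15
tool_pos: [0.5236, 0.019, 0.1147]
tool_rot: [-0.001, 0.594, 0.804, -0.001]
contact_force: [-0.4, -0.1, -0.9]
gripper_width: 0.305
t 11.15 G u -41.8 y 0.3 v 133.4 mm yaw 107.05 F [-0.4 -0.1 -0.9] Fu -0.4 w 0.305
```

View pics/l9.png

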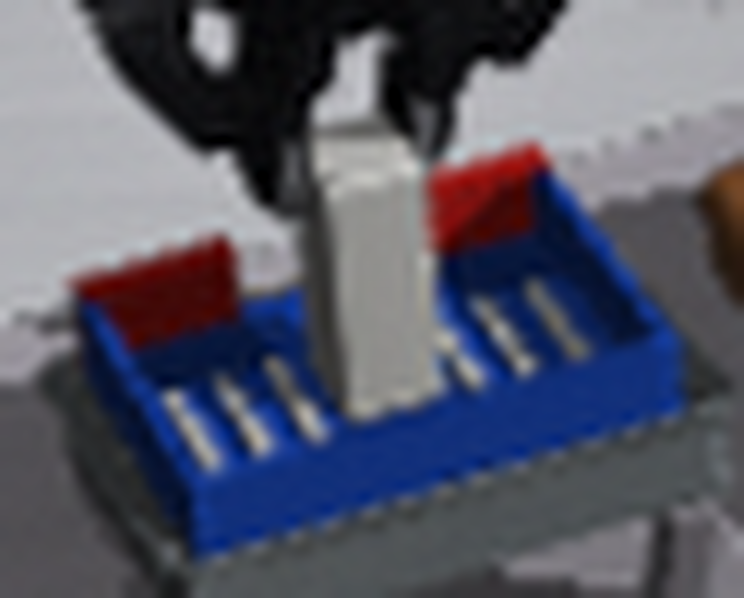

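View pics/l_w.png

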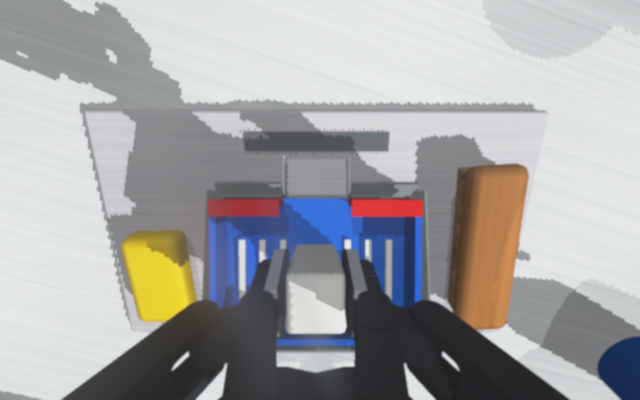

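```bash
python3 -m crank '[[0,0.2,0.4,0],[0,0.2,0.4,0],[0,0,0,0]]'; python3 uv.py; python3 -m crank '[[0,0.15,0.3,0],[0,0.1,0.2,0],[0,0,0,0]]'; python3 uv.py;  python3 look.py m; python3 -c "
import cv2
a=cv2.imread('pics/m_s.png')[192:244,308:370];cv2.imwrite('pics/m9.png',cv2.resize(a,None,fx=12,fy=11.5,interpolation=cv2.INTER_LANCZOS4))"
```

```text
time: 11.5
tool_pos: [0.5276, 0.0201, 0.1072]
tool_rot: [-0.001, 0.594, 0.804, -0.0]
contact_force: [-0.8, 0.0, -2.2]
gripper_width: 0.304
t 11.50 G u -37.7 y 0.1 v 125.9 mm yaw 107.05 F [-0.8  0.  -2.2] Fu -0.8 w 0.304
time: 11.75
tool_pos: [0.53, 0.0208, 0.1026]
tool_rot: [-0.0, 0.595, 0.804, -0.0]
contact_force: [0.6, -0.5, -1.4]
gripper_width: 0.304
t 11.75 G u -35.2 y 0.1 v 121.3 mm yaw 107.04 F [ 0.6 -0.5 -1.4] Fu 0.4 w 0.304
```

View pics/m9.png

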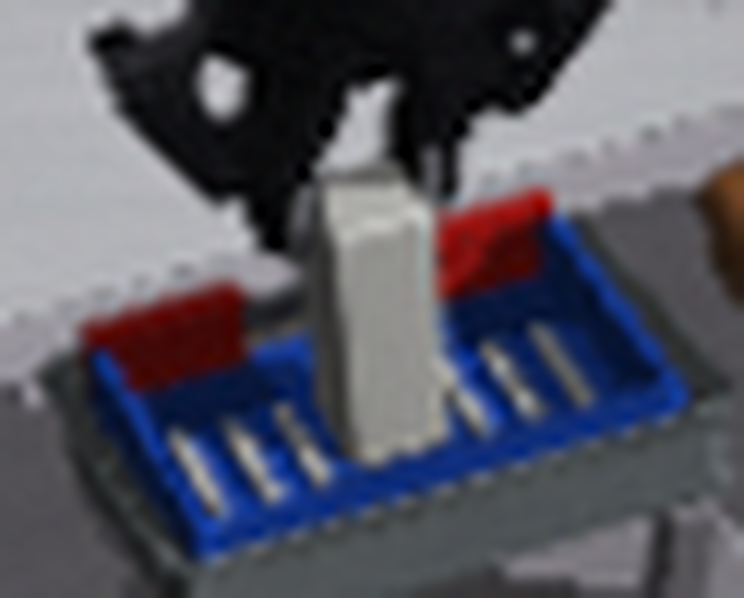

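View pics/m_w.png

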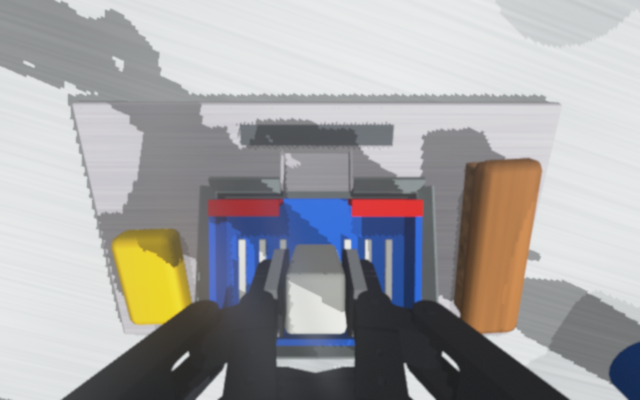

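```bash
python3 -m crank '[[0,0.12,0.27,0],[0,0,0,0]]'; python3 uv.py; python3 -m crank '[[0,0.12,0.27,0],[0,0,0,0]]'; python3 uv.py
```

```text
time: 12.02
tool_pos: [0.5307, 0.0207, 0.1019]
tool_rot: [-0.001, 0.594, 0.804, -0.001]
contact_force: [-7.8, -2.0, 8.1]
gripper_width: 0.308
t 12.02 G u -34.5 y -0.2 v 120.6 mm yaw 107.05 F [-7.8 -2.   8.1] Fu -8.0 w 0.308
time: 12.18
tool_pos: [0.5304, 0.0205, 0.1014]
tool_rot: [-0.002, 0.594, 0.804, -0.003]
contact_force: [-21.2, -2.5, 23.2]
gripper_width: 0.304
t 12.18 G u -34.8 y -0.3 v 120.1 mm yaw 107.07 F [-21.2  -2.5  23.2] Fu -21.0 w 0.304
```

```bash
python3 -m crank '[[0,-0.3,0.15,0],[0,-0.15,0.25,0],[0,0,0,0]]'; python3 uv.py; python3 look.py n; python3 -c "
import cv2
a=cv2.imread('pics/n_s.png')[192:244,308:370];cv2.imwrite('pics/n9.png',cv2.resize(a,None,fx=12,fy=11.5,interpolation=cv2.INTER_LANCZOS4))"
```

```text
time: 12.43
tool_pos: [0.5279, 0.0198, 0.0975]
tool_rot: [-0.0, 0.595, 0.804, -0.001]
contact_force: [-14.9, -1.4, 18.5]
gripper_width: 0.304
t 12.43 G u -37.5 y -0.3 v 116.2 mm yaw 107.04 F [-14.9  -1.4  18.5] Fu -14.7 w 0.304
```

View pics/n9.png

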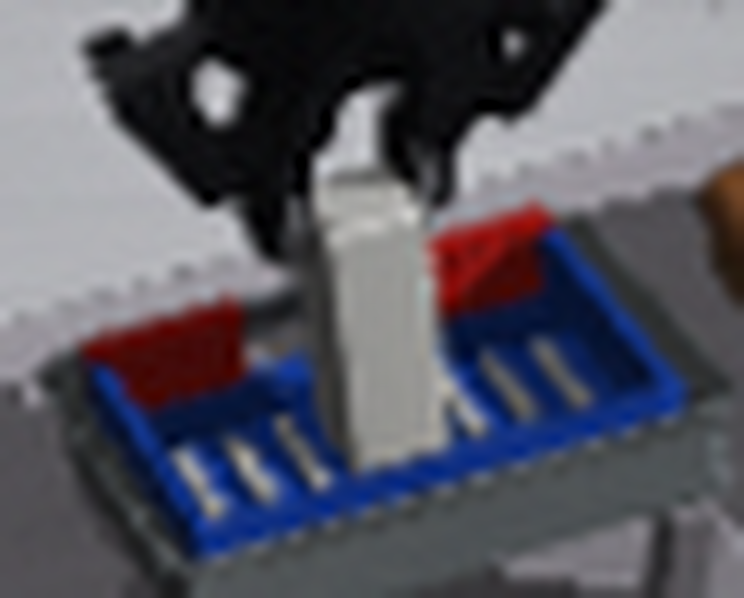

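```bash
python3 -m crank '[[0,-0.15,0.25,0],[0,-0.15,0.3,0],[0,0,0,0]]'; python3 uv.py;python3 -m crank '[[0,-0.1,0.25,0],[0,-0.1,0.25,0],[0,0,0,0]]'; python3 uv.py; python3 look.py p; python3 -c "
import cv2
a=cv2.imread('pics/p_s.png')[192:244,308:370];cv2.imwrite('pics/p9.png',cv2.resize(a,None,fx=12,fy=11.5,interpolation=cv2.INTER_LANCZOS4))"
```

```text
time: 12.78
tool_pos: [0.5243, 0.0187, 0.0915]
tool_rot: [-0.001, 0.594, 0.804, -0.001]
contact_force: [-15.8, -1.9, 18.1]
gripper_width: 0.304
t 12.78 G u -41.2 y -0.2 v 110.2 mm yaw 107.05 F [-15.8  -1.9  18.1] Fu -15.6 w 0.304
time: 13.03
tool_pos: [0.524, 0.0185, 0.0904]
tool_rot: [-0.0, 0.594, 0.804, -0.001]
contact_force: [-22.1, 1.8, 32.3]
gripper_width: 0.305
t 13.03 G u -41.6 y -0.3 v 109.1 mm yaw 107.08 F [-22.1   1.8  32.3] Fu -20.6 w 0.305
```

View pics/p9.png

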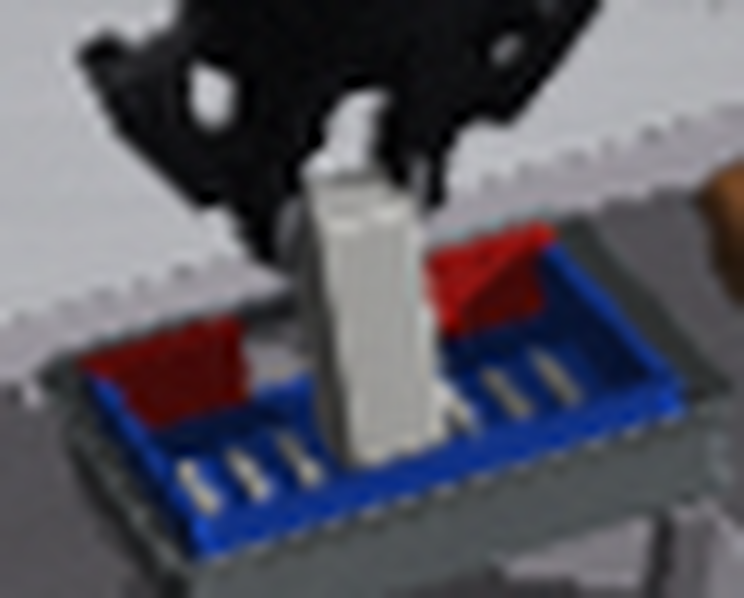

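View pics/p_w.png

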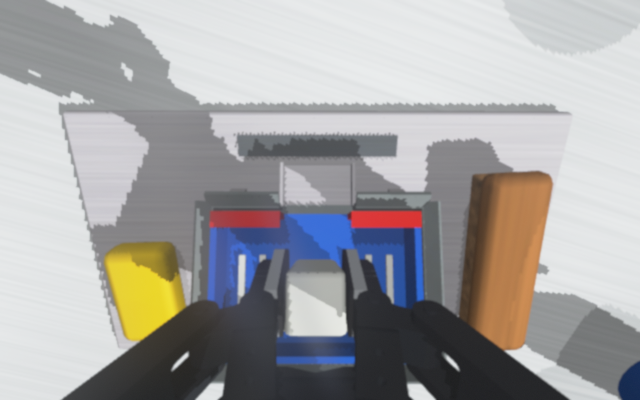

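```bash
python3 -c "
import cv2,numpy as np
f=lambda n:cv2.resize(cv2.imread(n)[200:246,308:372],None,fx=6.2,fy=8.5,interpolation=cv2.INTER_LANCZOS4)
cv2.imwrite('pics/q.png',np.hstack([f('pics/a_s.png'),f('pics/p_s.png')]))"
```

```text
(no output)
```

View pics/q.png

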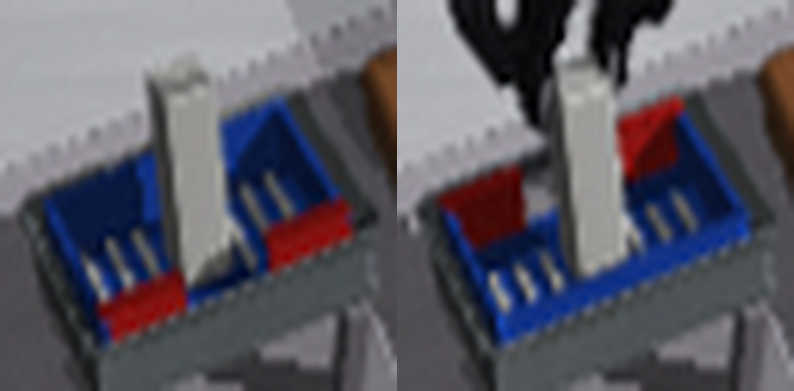

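```bash
python3 -m crank '[[0,-0.05,-0.25,0],[0,0,0,0]]'; python3 uv.py
```

```text
time: 13.3
tool_pos: [0.5241, 0.0185, 0.0905]
tool_rot: [0.001, 0.594, 0.804, 0.001]
contact_force: [-10.7, 1.6, 17.8]
gripper_width: 0.305
t 13.30 G u -41.5 y -0.3 v 109.2 mm yaw 107.06 F [-10.7   1.6  17.8] Fu -9.8 w 0.305
```

```bash
python3 -m crank '[[0,0,-0.1,0],[0,0,0,0]]'; python3 uv.py; python3 -m crank '[[0,0,0,0],[0,0,0,0],[0,0,0,0],[0,0,0,0],[0,0,0,0],[0,0,0,0],[0,0,0,0],[0,0,0,0]]' 1; python3 uv.py; python3 look.py r;python3 -c "
import cv2,numpy as np
f=lambda n:cv2.resize(cv2.imread(n)[200:246,308:372],None,fx=6.2,fy=8.5,interpolation=cv2.INTER_LANCZOS4)
cv2.imwrite('pics/r2.png',np.hstack([f('pics/a_s.png'),f('pics/r_s.png')]))"
```

```text
time: 13.47
tool_pos: [0.5241, 0.0186, 0.0905]
tool_rot: [0.001, 0.594, 0.804, 0.001]
contact_force: [-8.6, 2.3, 13.2]
gripper_width: 0.309
t 13.47 G u -41.5 y -0.3 v 109.2 mm yaw 107.06 F [-8.6  2.3 13.2] Fu -7.5 w 0.309
time: 14.13
tool_pos: [0.5229, 0.0185, 0.0867]
tool_rot: [-0.0, 0.595, 0.804, -0.0]
contact_force: [0.2, -0.7, 0.4]
gripper_width: 1.0
t 14.13 G u -42.7 y -0.0 v 105.4 mm yaw 107.04 F [ 0.2 -0.7  0.4] Fu 0.0 w 1.0
```

View pics/r2.png

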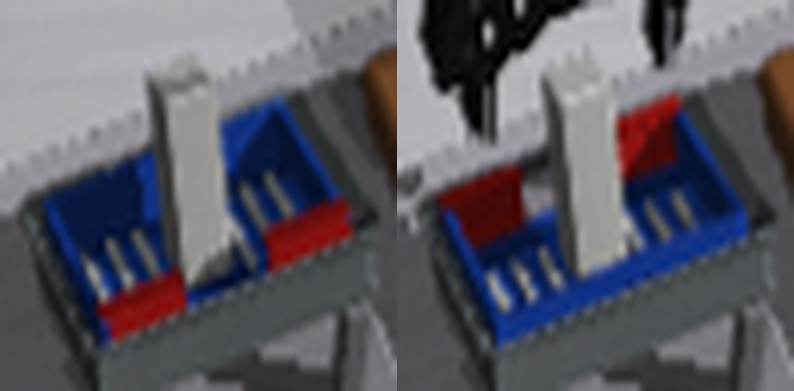

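View pics/r_w.png

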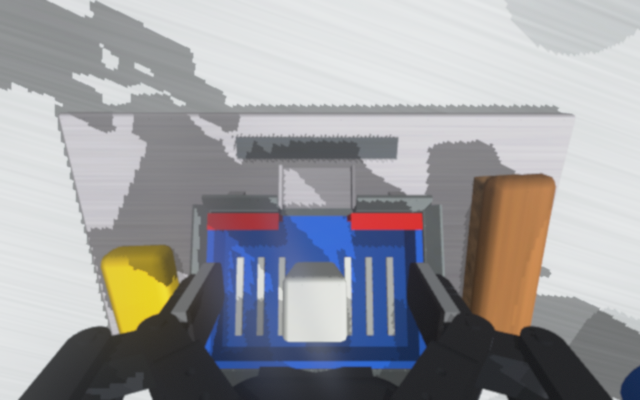

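```bash
python3 -m crank '[[0,0,-1,0],[0,0,-2.5,0],[0,0,-3.5,0],[0,0,-3.5,0],[0,0,-3.5,0],[0,0,-3.5,0],[0,-1,-1,0],[0,-3,0,0],[0,-3,0,0],[0,0,0,0]]'; python3 uv.py; python3 look.py s;python3 -c "
import cv2,numpy as np
f=lambda n:cv2.resize(cv2.imread(n)[200:246,308:372],None,fx=6.2,fy=8.5,interpolation=cv2.INTER_LANCZOS4)
cv2.imwrite('pics/s2.png',np.hstack([f('pics/a_s.png'),f('pics/s_s.png')]))
"
```

```text
time: 15.07
tool_pos: [0.4533, -0.0027, 0.273]
tool_rot: [0.001, 0.595, 0.804, -0.0]
contact_force: [0.5, 0.4, 0.2]
gripper_width: 1.002
t 15.07 G u -115.5 y 0.1 v 291.7 mm yaw 106.98 F [0.5 0.4 0.2] Fu 0.6 w 1.002
```

View pics/s2.png

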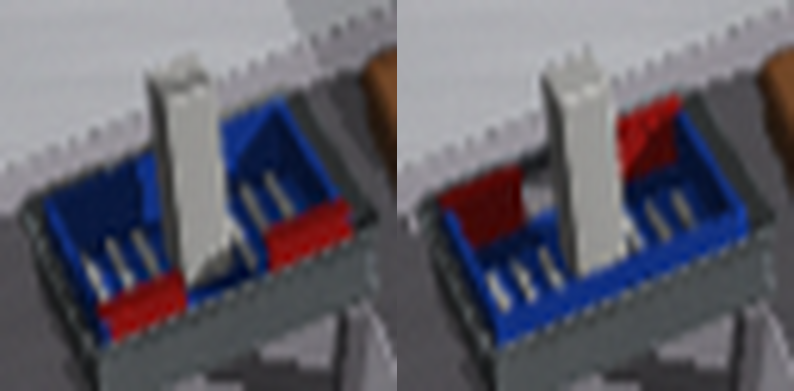

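View pics/s_w.png

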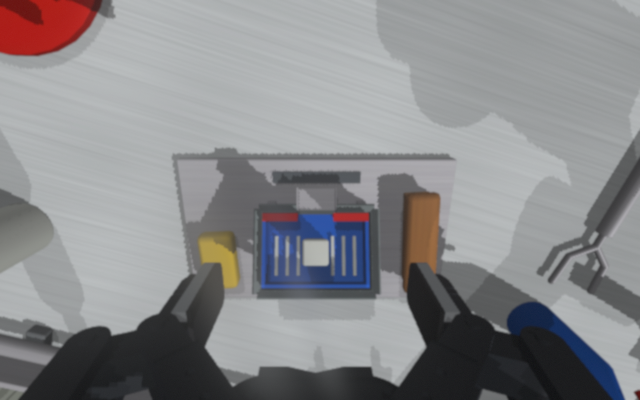

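View pics/s_s.png

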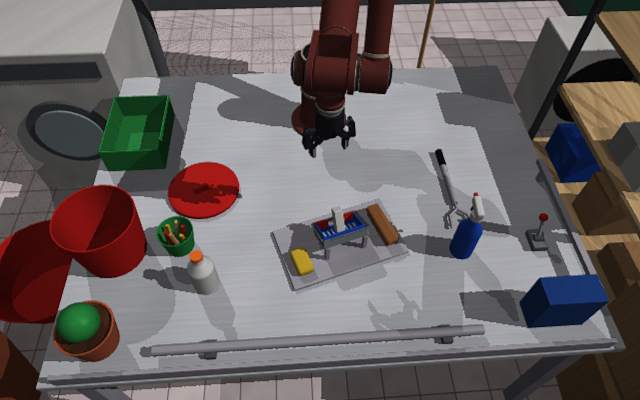

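```bash
python3 -c "
import cv2,numpy as np
f=lambda n,b:cv2.resize(cv2.imread(n)[b[0]:b[1],b[2]:b[3]],(780,560),interpolation=cv2.INTER_LANCZOS4)
cv2.imwrite('pics/s3.png',f('pics/s_w.png',(195,305,240,393)))
g=lambda n:cv2.imread(n)[195:248,300:380].astype(int)
d=np.abs(g('pics/a_s.png')-g('pics/s_s.png')).sum(2).clip(0,255).astype(np.uint8);cv2.imwrite('pics/s4.png',cv2.resize(d,None,fx=8,fy=8,interpolation=cv2.INTER_NEAREST))"
```

```text
(no output)
```

View pics/s3.png

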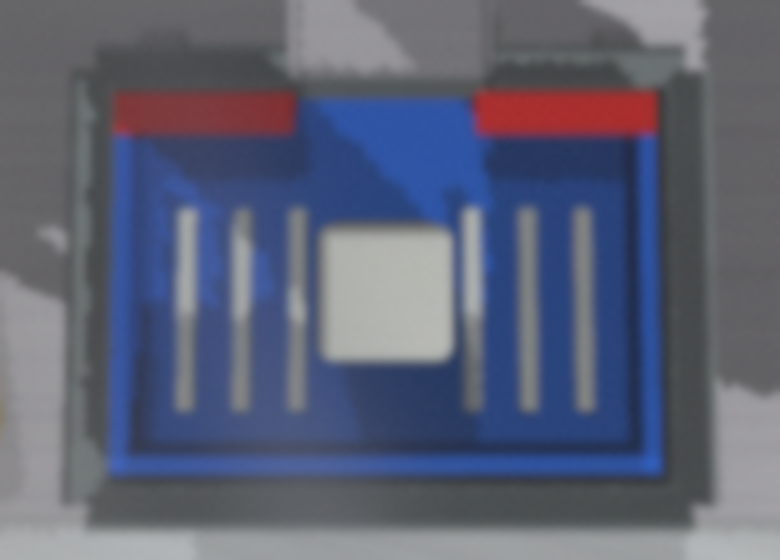

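View pics/s4.png

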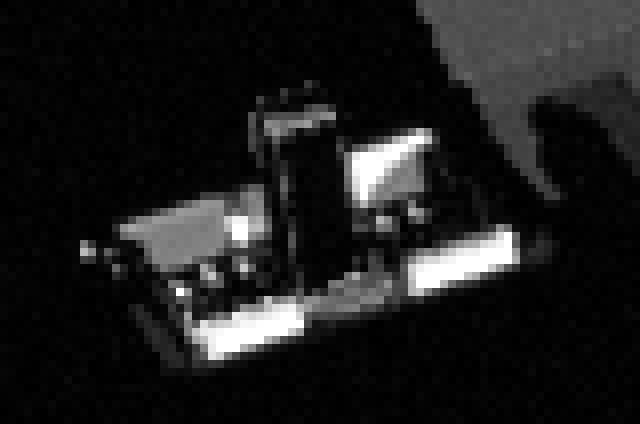

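```bash
python3 -c "
from plant import manip
print(manip.job_done())"
```

```text
the job is handed in; nothing more can be done
None
```

The tray is back in the cradle, turned half round, with its red notched side on the low side at the spout. I handed the job in at about 15.2 s of the 40 s allowed.

**How it was done:** The tool could only point straight down, so I gripped the post on its two level-facing sides. I lifted the tray square to the slope and turned it 180° about the vertical, which left it tilted the wrong way. I corrected most of the tilt by pressing its underside against the cradle's high rim until it swung in the grip. I then lowered it into the pocket until its uphill edge touched, eased the low side down until the force rose, took off most of the load and opened the fingers.

**Last checks:**
- **Seating:** the scene picture taken after release matches the one from the start, apart from the red and blue walls having swapped sides. The tray's corners and post agree to about a pixel (roughly 2.5 mm). The wrist view shows the gaps nearly even all round and the notch at the spout.
- **Forces:** the highest wrist force I read was about 38 N. Readings came only between moves, so a brief peak could have been higher. After release the reading was near zero.
- **Other things:** the soap and brush look unmoved, and nothing else looks disturbed in the final picture.

**What disagreed:** The cameras put the cradle a few millimetres apart. Estimates of the tray's tilt in the hand ranged from about 12° to 22° before insertion, and the post slipped several millimetres in the grip while the tray was being swung. For these reasons I judged the fit by contact and by comparison with the starting picture, not by absolute position.

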